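# Hold a brass sample slide flush on a tilted inspection stage

## Task

Bring the inspection stage to its station: slide the blue carriage along its rail until the red dot on it sits right under the tip of the fixed needle. Then pick up the brass slide by its black fin, tilt it to match the sloping steel stage face, and lay it flush, square and centred between the blue corner marks, pressing it gently but clearly against the face. Finish while holding it there: keep gripping and pressing, do not let go, with the dot still under the needle and the other things on the bench left alone.

Things in the scene. Friction and masses are not known exactly. Their poses are not given: they have to be found in the camera images.
- base: fixed dark steel rail base, 200 (x) x 290 (y) mm; origin at the centre of its underside on the bench. The rail runs along its y axis. Its +x side is the far side, where the needle stands; everything on it turns with its yaw.
- carriage (a joint): position of the blue carriage (110 x 100 mm block with tabs) along the rail, in m, growing towards the base's +y; 0 at mid rail, stops at -0.088 and +0.088. It stays where it is left and takes about 5 N to slide.
- grip_post (a point): centre of the black upright grip on the carriage's near (-x) tab, 52 mm above the bench. The grip is 20 mm (base x) by 16 mm (base y) and 36 mm tall: it rises from the tab at 34 mm to 70 mm above the bench. Pinch it from above across base y, or push it. Axes as the base's.
- red_dot (a point): centre of the red dot, 10 mm across, on top of the white rear tab of the carriage, 34 mm above the bench. Axes as the base's.
- needle_tip (a point): lowest point of the fixed needle, 38 mm above the bench, 4 mm above the height of the dot; the needle hangs from a grey steel stand (up to 78 mm tall) that stands 60 mm beyond it on the far side. It does not move.
- stage_face (a point): centre of the sloping steel stage face, on the surface, 58 to 67 mm above the bench. The face is 92 mm along its x (up the slope) by 82 mm along its y (level, parallel to the rail); z is the outward normal, up and leaning back to the near side. The low edge is the near (-x) one. The slope lies between 10 and 23 degrees and is locked: it does not give under a gentle push. Four blue corner marks frame a 78 x 58 mm area at its centre. It rides on the carriage.
- slide: loose brass sample slide, about 0.17 kg: a plate 70 (x) x 50 (y) x 5 (z) mm with an upright black fin in its middle, 34 mm (x) long, 16 mm (y) thick, reaching 42 mm above the underside. Origin at the centre of the plate's underside, z up through the fin. Grip the fin across y. It is the same either way round.
- bushing: brass turned part, 44 mm wide, 42 mm tall, standing; leave alone. Origin under its centre.
- blue_bin: blue open plastic bin, 120 x 170 x 55 mm; leave alone. Origin under its centre.
- screwdriver: small screwdriver, 160 mm, lying; leave alone. Origin under its middle.
- stage: the steel stage plate itself, 92 x 82 x 10 mm; origin on its hinge line at the low near edge, under the plate (46 mm down the slope and 10 mm in from the centre of the face); axes as the face's.
Mind the look-alikes: they are no part of the job. What is shaped like the slide but turquoise is not meant.

How it is judged:
By the outcome, as a careful person would: the job done as asked, in the order asked, and still so for the second after the job is handed in, while the arm keeps its last pose, push and grip.
It also fails if it takes over 58 s, if anything falls off the work surface, if the arm or the gripper's body presses on something with over 40 N, if the wrist force passes 120 N, or if a joint passes its speed limit or range.

## Robot

A 6-joint arm with a two-finger parallel gripper is mounted at the origin on the work surface. World frame = base frame: x ahead of the robot, y to its left, z up, the work surface at z = 0. Lengths are in m, angles in rad, forces in N, time in s.
With the tool pointing down it reaches from about 0.35 to 0.875 m from the base axis. Payload 4.2 kg.
Tool frame: the origin (TCP) lies between the finger pads; the fingertips stand 11 mm ahead of it and the grasp point (between the pads) lies 8 mm behind it; z points along the fingers, y is the direction in which the jaws open and shut (so a half turn about z gives the same grasp; the last joint's range is limited). The gripper opens to 87 mm and grips with 3 to 60 N. Pads are 19 mm wide; open, the fingers measure 117 mm over their backs; the gripper's body (75 mm by 190 mm) begins 51 mm behind the grasp point.
Start: joints at [1.539, 0.385, 0.008, 0, -1.194, -0.259], TCP at [0.179, 0.599, 0.234] pointing down, gripper open.
Joint ranges: [-3.14, 3.14], [-1.21, 2.06], [-1.07, 1.41], [-3.16, 2.05], [-2.99, -0.16], [-3.1, 3.1]. Speed limits (rad/s): [2.79, 2.79, 3.14, 3.14, 3.14, 3.14].

## Interface

Orientations are given as a rotation vector (axis times angle).
In Python, from plant import * gives the robot as it stands.
- The arm moves only by the tool jog_arm, never from a script. Its arguments are lists of equal length, an entry for each row: "rotation": the turn, a rotation vector about the tool's x, y, z in units of 45 degrees (1.0 is 45 degrees), a list of three; "slide": the shift along the tool's x, y, z in units of 200 mm (1.0 is 200 mm), a list of three; "claw": the opening in per cent of the stroke, from 0 (shut) to 100 (fully open). A call has 1 to 5 rows; each row is the pose to reach, as a shift and turn from the pose commanded when the call began, along the tool's axes at that moment; what a row does not reach only later rows make up. A row lasts 1/10 s, in which the tool goes at most 50 mm and 8.59 degrees, less where a joint would pass 70% of its speed; a pose out of reach is approached as far as the arm can. A call with a number of a shift or a turn outside -1 to 1 is refused whole. A call with a gripper value outside its range is refused whole. The fingers move at their own pace and stop on an object; "squeeze" is the grip in N (left out, the last holds). Time passes only in rows, so rows that repeat a pose let the fingers close. It gives the time, the measured TCP pose, the force and the opening at its end, in the units of the state.
- read_state(): the state, without advancing time (a new reading comes with each control period).
- camera(name): name is "side" or "top" or "wrist"; returns a dict with "img" (384x512x3 uint8, red, green, blue), "fx", "fy", "cx", "cy" (pixels), "camera_from_world" (4x4, takes a point from world to camera coordinates). Camera axes: x right, y down, z forward; pixel columns grow to the right and rows downward; lengths in m; the calibration is good to about 2 mm. A picture is of the moment at which its call begins. There is no depth.
- finish_job(): hands the job in, once; it reports no verdict.
The state is a dict: "t": time; "q": joint angles; "dq": joint speeds; "joint_torque": joint torques, N m; "eef_pos": TCP position; "tool_rot": TCP orientation; "ft_force": force on the tool from outside, world axes, zero at the start; "ft_torque": the same for the moment, N m; "finger_gap": finger opening in m.
Only numpy, scipy, OpenCV 4.12 (cv2) and the standard library are available. Lean on these libraries where they do the work, as an engineer would, in place of code of your own. Each camera call takes 0.05 s, during which the arm holds its last target.

## Working session

There is one attempt and no reset: what is moved stays moved. The work goes in short steps, Python scripts to look and compute and a tool call to move; the robot and the scene stay as the last step left them, time stands still between calls to the robot, and variables do not carry over. Pictures are saved under pics/ and viewed, and the job is handed in when it is done.

Besides the shell and the picture viewer there is one more tool, called after "Emit:" as a command line: name --argument value ..., lists and objects as JSON in quotes. jog_arm: Moves the arm, as the interface text tells. Its arguments: {"type":"object","properties":{"rotation":{"type":"array","items":{"type":"array","items":{"type":"number"}}},"slide":{"type":"array","items":{"type":"array","items":{"type":"number"}}},"claw":{"type":"array","items":{"type":"number"}},"squeeze":{"type":"number"}},"required":["rotation","slide","claw"]}

```bash
ls; mkdir -p pics
python3 - <<'E'
from plant import *
import cv2
s=read_state();print({k:(v if not hasattr(v,'tolist') else v.tolist()) for k,v in s.items()})
for n in ["side","top","wrist"]:
    c=camera(n);cv2.imwrite(f"pics/{n}0.png",c["img"][:,:,::-1]);print(n,c["fx"],c["cx"],c["cy"],c["camera_from_world"].round(3).tolist() if hasattr(c["camera_from_world"],'round') else c["camera_from_world"])
E
```

```text
pics
{'t': 0.0, 'q': [1.5386096715811162, 0.38553263795796133, 0.006633401059632446, -0.0005189208401504724, -1.1940028429924139, -0.2586283128310251], 'dq': [0.0005925203191487365, 7.916622699031417e-05, 2.6675021562882784e-06, -0.0009959504620789188, 0.0009237226989067146, 0.0004325030779449659], 'joint_torque': [0.00039391171412717085, -39.066689014434814, 18.739920258522034, 4.2196038365364075, 0.01097890140954405, -0.00019012120901606977], 'eef_pos': [0.17900122755690487, 0.5982114688704617, 0.23247402831795366], 'tool_rot': [3.106271568038326, -0.4551893076511546, -0.00037881004065371145], 'ft_force': [0.4593825243046312, -0.57644766994656, 0.026453224319856212], 'ft_torque': [0.024704887941106278, -0.06602228489157298, 0.007810449614292346], 'finger_gap': 0.08683646798564416}
side 487.83586990024264 257.44474344870576 195.02168319857734 [[0.764, -0.645, -0.002, -0.311], [-0.485, -0.574, -0.66, 0.376], [0.424, 0.505, -0.752, 1.046], [0.0, 0.0, 0.0, 1.0]]
top 452.97096162260556 244.7457994692789 187.6417826491128 [[0.023, -0.999, 0.025, 0.138], [-0.984, -0.027, -0.176, 0.558], [0.177, -0.021, -0.984, 0.976], [0.0, 0.0, 0.0, 1.0]]
wrist 331.473429019759 262.17344038886756 192.88650673095879 [[-0.288, -0.958, 0.004, 0.623], [-0.92, 0.277, 0.278, -0.035], [-0.267, 0.077, -0.961, 0.393], [0.0, 0.0, 0.0, 1.0]]
```

View pics/side0.png

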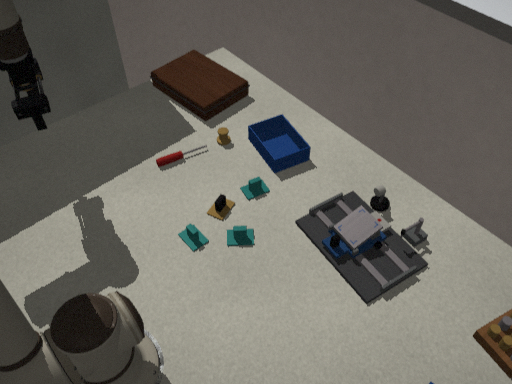

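View pics/top0.png

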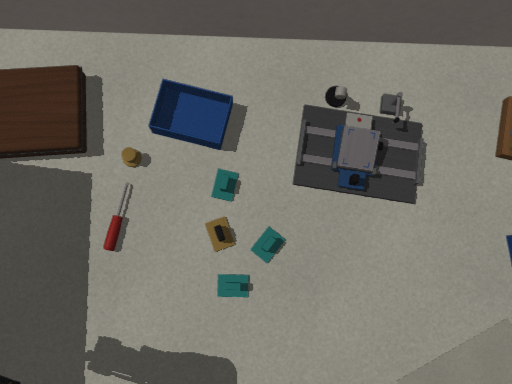

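View pics/wrist0.png

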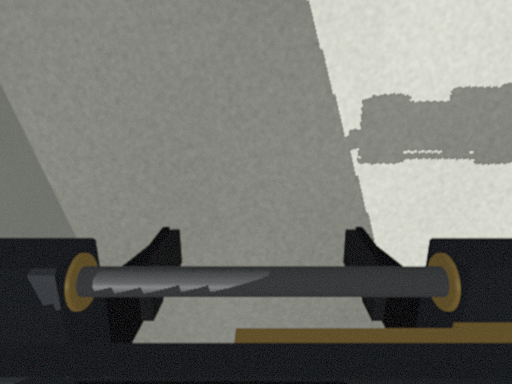

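Run:
```python
import cv2
a=cv2.imread("pics/top0.png");b=cv2.imread("pics/side0.png")
cv2.imwrite("pics/c1.png",cv2.resize(a[80:210,285:430],None,fx=5,fy=4.6,interpolation=cv2.INTER_CUBIC))
cv2.imwrite("pics/c2.png",cv2.resize(b[175:305,290:435],None,fx=5,fy=4.6,interpolation=cv2.INTER_CUBIC))
cv2.imwrite("pics/c3.png",cv2.resize(a[160:305,190:300],None,fx=4,fy=4,interpolation=cv2.INTER_CUBIC))
```

```text
(no output)
```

View pics/c1.png

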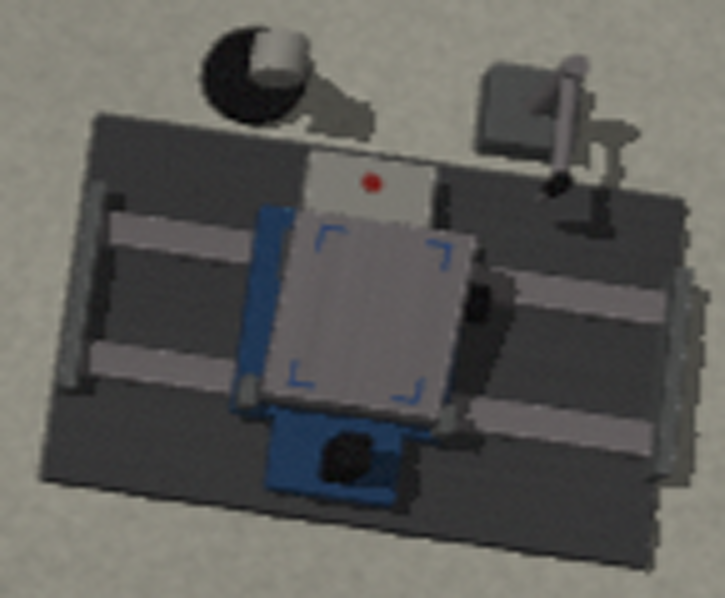

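View pics/c2.png

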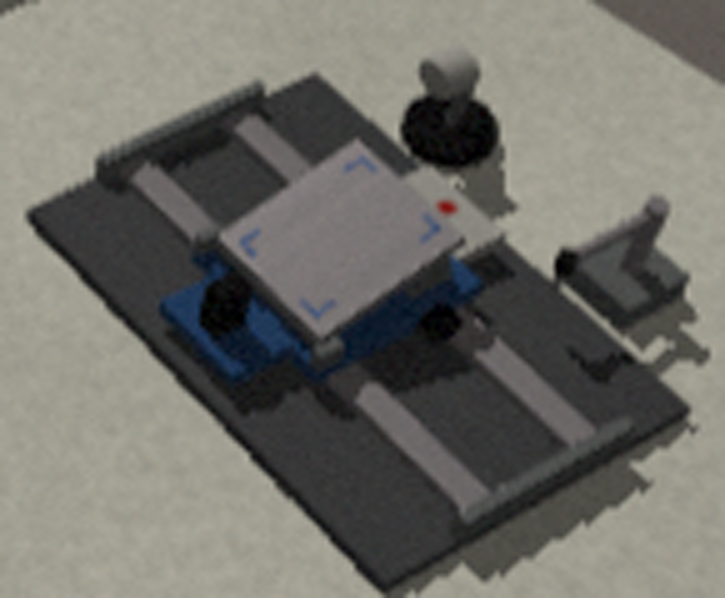

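View pics/c3.png

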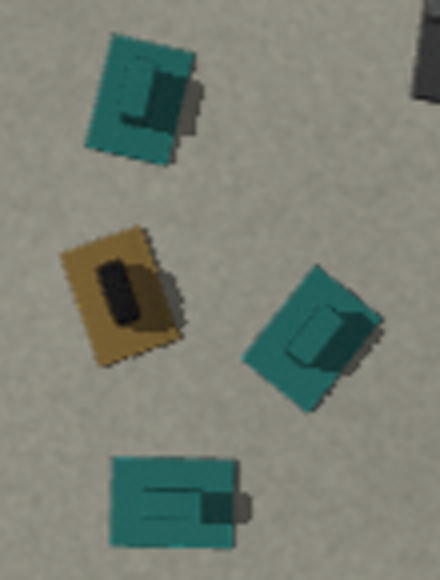

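```bash
cat > h.py <<'E'
import numpy as np, cv2
from plant import *
from scipy.spatial.transform import Rotation as R
def ray(c,u,v):
    T=np.array(c["camera_from_world"]);Rm=T[:3,:3];o=-Rm.T@T[:3,3]
    d=Rm.T@np.array([(u-c["cx"])/c["fx"],(v-c["cy"])/c["fy"],1]);return o,d/np.linalg.norm(d)
def onz(c,u,v,z):
    o,d=ray(c,u,v);return o+d*(z-o[2])/d[2]
def tri(rs):
    A=np.zeros((3,3));b=np.zeros(3)
    for o,d in rs:
        P=np.eye(3)-np.outer(d,d);A+=P;b+=P@o
    x=np.linalg.solve(A,b);return x,[np.linalg.norm((np.eye(3)-np.outer(d,d))@(x-o)) for o,d in rs]
def proj(c,p):
    T=np.array(c["camera_from_world"]);q=T[:3,:3]@p+T[:3,3];return np.array([c["fx"]*q[0]/q[2]+c["cx"],c["fy"]*q[1]/q[2]+c["cy"]])
def cen(m):
    n,l,s,ce=cv2.connectedComponentsWithStats(m.astype(np.uint8))
    return sorted([(int(s[i,4]),ce[i].round(1).tolist(),s[i,:4].tolist()) for i in range(1,n)],reverse=True)
def hsv(img): return cv2.cvtColor(img,cv2.COLOR_RGB2HSV)
def save(img,name,x0,y0,x1,y1,f):
    cv2.imwrite("pics/"+name,cv2.resize(np.ascontiguousarray(img[y0:y1,x0:x1,::-1]),None,fx=f,fy=f,interpolation=cv2.INTER_CUBIC))
E
python3 - <<'E'
from h import *
C={n:camera(n) for n in ["side","top"]}
for n,c in C.items():
    im=c["img"];H=hsv(im);h,s,v=[H[...,i].astype(int) for i in range(3)]
    red=((h<8)|(h>172))&(s>130)&(v>80)
    print(n,"red",cen(red)[:3])
    br=(h>12)&(h<25)&(s>110)&(v>60)
    print("brass",cen(br)[:6])
    dark=(v<35)
    print("dark",[x for x in cen(dark) if 15<x[0]<900][:14])
    blu=(h>100)&(h<125)&(s>90)&(v>50)
    print("blue",[x for x in cen(blu) if x[0]>3][:14])
for n in C:
    c=C[n]
    m=(lambda H:((H[...,0]<8)|(H[...,0]>172))&(H[...,1]>130)&(H[...,2]>80))(hsv(c["img"]))
    for x in cen(m):
        if x[0]<40: print(n,"dot",onz(c,*x[1],0.034))
E
```

```text
side red [(105, [168.8, 156.4], [156, 151, 26, 12]), (6, [379.0, 219.5], [378, 219, 3, 2])]
brass [(669, [497.4, 337.6], [477, 310, 35, 58]), (136, [222.6, 135.7], [217, 128, 13, 17]), (105, [214.5, 212.6], [207, 203, 17, 17]), (58, [229.0, 203.9], [225, 199, 10, 11]), (15, [224.7, 211.7], [223, 209, 4, 7]), (5, [510.6, 327.2], [510, 326, 2, 3])]
dark [(278, [23.6, 358.3], [0, 337, 42, 35]), (224, [373.7, 251.2], [362, 241, 23, 19]), (212, [379.4, 203.4], [371, 196, 18, 16]), (177, [342.9, 258.0], [323, 247, 38, 19]), (163, [116.2, 371.4], [83, 347, 51, 37]), (129, [220.0, 203.1], [215, 195, 11, 17]), (120, [335.0, 240.9], [330, 233, 14, 16]), (95, [138.4, 320.4], [131, 307, 13, 30]), (68, [344.8, 277.7], [320, 250, 51, 53]), (55, [328.6, 206.8], [322, 202, 14, 10]), (34, [410.1, 254.1], [404, 251, 13, 7]), (34, [387.8, 233.2], [384, 230, 9, 7]), (28, [60.0, 363.5], [52, 350, 17, 28]), (27, [309.4, 237.6], [299, 226, 21, 23])]
blue [(1993, [278.7, 143.3], [248, 115, 62, 58]), (114, [329.7, 243.8], [322, 232, 18, 25]), (75, [343.9, 246.8], [339, 240, 13, 14]), (30, [382.3, 234.8], [38
[... 534 characters left out ...]
179.3], [349, 174, 10, 11]), (87, [219.6, 232.9], [215, 226, 10, 15]), (62, [305.0, 143.3], [303, 134, 5, 20]), (53, [366.5, 183.3], [364, 176, 7, 16]), (48, [403.6, 127.4], [397, 121, 11, 11]), (25, [376.9, 176.0], [373, 174, 9, 4]), (22, [373.0, 125.2], [372, 121, 3, 9]), (18, [396.1, 119.9], [394, 118, 5, 5])]
blue [(3647, [192.1, 114.6], [149, 79, 84, 71]), (320, [349.5, 177.9], [338, 168, 33, 22]), (218, [337.0, 142.1], [332, 124, 12, 39]), (78, [509.7, 244.6], [507, 235, 5, 26]), (5, [373.8, 134.2], [373, 133, 2, 4]), (5, [350.2, 129.2], [349, 129, 4, 2]), (5, [344.2, 162.8], [343, 162, 4, 2])]
side dot [ 0.72881455 -0.11122677  0.034     ]
top dot [ 0.72917525 -0.11477552  0.034     ]
```

Run:
```python
from h import *
s=read_state();w=camera("wrist");T=np.array(w["camera_from_world"])
Rt=R.from_rotvec(s["tool_rot"]).as_matrix()
print("tool axes cols\n",Rt.round(3))
o=-T[:3,:3].T@T[:3,3];print("cam in tool",(Rt.T@(o-s["eef_pos"])).round(4));print("cam axes in tool (cols)\n",(Rt.T@T[:3,:3].T).round(3))
c=camera("top");d=camera("side")
tp=lambda x,y:((x+.5)/5-.5+285,(y+.5)/4.6-.5+80)
sd=lambda x,y:((x+.5)/5-.5+290,(y+.5)/4.6-.5+175)
for z in (0.012,):
  P=[onz(c,*tp(*p),z)[:2] for p in [(95,115),(686,197),(651,568),(43,480)]]
  print("base corners",np.round(P,4),[round(float(np.linalg.norm(P[i]-P[(i+1)%4])),4) for i in range(4)],[np.degrees(np.arctan2(*(P[i]-P[(i+1)%4])[::-1])).round(2) for i in range(4)],np.mean(P,0))
  P=[onz(d,*sd(*p),z)[:2] for p in [(317,73),(688,410),(387,590),(30,213)]]
  print("side corners",np.round(P,4),[round(float(np.linalg.norm(P[i]-P[(i+1)%4])),4) for i in range(4)],[np.degrees(np.arctan2(*(P[i]-P[(i+1)%4])[::-1])).round(2) for i in range(4)],np.mean(P,0))
print("needle",tri([ray(c,*tp(557,187)),ray(d,*sd(567,265))]))
print("post",tri([ray(c,353.9,179.3),ray(d,335,240.9)]))
for z in (.005,):
  print("slide plate (brass+fin)",onz(c,219.4,233.9,.005))
print("fin",tri([ray(c,219.6,232.9),ray(d,220,203.1)]))
# stage marks
for a,b in [((323,230),(350,150)),((450,245),(0,0))]:pass
```

```text
tool axes cols
 [[ 0.958 -0.287 -0.   ]
 [-0.287 -0.958 -0.001]
 [ 0.     0.001 -1.   ]]
cam in tool [ 0.0763  0.     -0.1522]
cam axes in tool (cols)
 [[-0.001 -0.961 -0.278]
 [ 1.    -0.001  0.001]
 [-0.002 -0.278  0.961]]
base corners [[ 0.7693  0.0134]
 [ 0.7333 -0.2745]
 [ 0.5349 -0.2487]
 [ 0.5726  0.0378]] [0.2901, 0.2001, 0.289, 0.1983] [np.float64(82.87), np.float64(-7.39), np.float64(-97.49), np.float64(172.91)] [ 0.65249972 -0.11800538]
side corners [[ 0.7696  0.0132]
 [ 0.7289 -0.2715]
 [ 0.533  -0.2476]
 [ 0.5721  0.0378]] [0.2876, 0.1974, 0.288, 0.199] [np.float64(81.86), np.float64(-6.98), np.float64(-97.81), np.float64(172.89)] [ 0.65092151 -0.11703405]
needle (array([ 0.7165257 , -0.19009468,  0.06970895]), [np.float64(0.00017333773795920307), np.float64(0.000173337737958827)])
post (array([ 0.57859815, -0.09414574,  0.05522072]), [np.float64(0.00034309666129875234), np.float64(0.0003430966612987575)])
slide plate (brass+fin) [0.45167763 0.20737693 0.005     ]
fin (array([0.45109373, 0.20710044, 0.02547581]), [np.float64(0.0015292027254615395), np.float64(0.001529202725461456)])
```

```bash
cat >> h.py <<'E'
def mk(x,z):
    x=np.array(x,float);z=np.array(z,float)/np.linalg.norm(z);x=x-z*(x@z);x/=np.linalg.norm(x);return np.column_stack([x,np.cross(z,x),z])
def rel(p,Rg):
    s=read_state();Rt=R.from_rotvec(s["tool_rot"]).as_matrix()
    d=Rt.T@(np.array(p)-s["eef_pos"]);r=R.from_matrix(Rt.T@Rg).as_rotvec()
    print("t",round(s["t"],2),"pos",np.round(s["eef_pos"],4),"gap",round(s["finger_gap"],4),"q",np.round(s["q"],2),"f",np.round(s["ft_force"],1))
    print(" slide units",np.round(d/0.2,4),"rot units",np.round(r/np.radians(45),4),"mm",np.round(d*1000,1),"deg",np.round(np.degrees(r),2))
bx=np.array([np.cos(np.radians(-7.3)),np.sin(np.radians(-7.3)),0])
E
python3 -c "
from h import *
rel([.65,-.14,.15],mk(bx,[0,0,-1]))"
```

```text
t 0.4 pos [0.1791 0.5987 0.2334] gap 0.0869 q [ 1.54  0.38  0.01 -0.   -1.19 -0.26] f [-0.1 -0.1 -0.2]
 slide units [3.3144 2.8632 0.418 ] rot units [ 0.0004 -0.     -0.208 ] mm [662.9 572.6  83.6] deg [ 0.02 -0.   -9.36]
```

Emit:
jog_arm --rotation '[[0, 0, -0.2], [0, 0, -0.2], [0, 0, -0.2], [0, 0, -0.2], [0, 0, -0.2]]' --slide '[[0.94, 0.81, 0], [0.94, 0.81, 0], [0.94, 0.81, 0], [0.94, 0.81, 0], [0.94, 0.81, 0]]' --claw '[100, 100, 100, 100, 100]'

```text
t: 0.9
eef_pos: [0.3135, 0.3878, 0.2338]
tool_rot: [-3.134, 0.209, -0.0]
ft_force: [1.8, 1.2, 0.1]
finger_gap: 0.0869
```

```bash
python3 -c "
from h import *
rel([.65,-.14,.15],mk(bx,[0,0,-1]))"
```

```text
t 0.9 pos [0.3135 0.3878 0.2338] gap 0.0869 q [ 1.22  0.17 -0.29  0.   -1.11  0.22] f [1.8 1.2 0.1]
 slide units [2.018  2.3923 0.4182] rot units [-0.0007 -0.0003 -0.0074] mm [403.6 478.5  83.6] deg [-0.03 -0.01 -0.33]
```

Emit:
jog_arm --rotation '[[0, 0, 0], [0, 0, 0], [0, 0, 0], [0, 0, 0], [0, 0, 0]]' --slide '[[0.78, 0.95, 0], [0.78, 0.95, 0], [0.78, 0.95, 0], [0.78, 0.95, 0], [0.78, 0.95, 0]]' --claw '[100, 100, 100, 100, 100]'

```text
t: 1.4
eef_pos: [0.4429, 0.1786, 0.234]
tool_rot: [-3.134, 0.21, -0.001]
ft_force: [0.8, 1.7, -0.9]
finger_gap: 0.087
```

Emit:
jog_arm --rotation '[[0, 0, 0], [0, 0, 0], [0, 0, 0], [0, 0, 0], [0, 0, 0]]' --slide '[[0.78, 0.9, 0.2], [0.78, 0.9, 0.2], [0.78, 0.9, 0.2], [0.78, 0.9, 0.2], [0.78, 0.9, 0.2]]' --claw '[100, 100, 100, 100, 100]'

```text
t: 1.9
eef_pos: [0.5737, -0.021, 0.1931]
tool_rot: [3.134, -0.212, 0.0]
ft_force: [-0.2, 0.5, 0.6]
finger_gap: 0.0867
```

```bash
python3 -c "
from h import *
rel([.65,-.14,.15],mk(bx,[0,0,-1]))"
```

```text
t 1.9 pos [ 0.5737 -0.021   0.1931] gap 0.0867 q [ 0.25  0.33 -0.18  0.   -1.06  1.19] f [-0.2  0.5  0.6]
 slide units [0.458  0.5384 0.2158] rot units [ 0.0002 -0.0001 -0.0094] mm [ 91.6 107.7  43.2] deg [ 0.01 -0.   -0.42]
```

Emit:
jog_arm --rotation '[[0, 0, -0.01], [0, 0, -0.01], [0, 0, -0.01], [0, 0, -0.01], [0, 0, -0.01]]' --slide '[[0.46, 0.54, 0.2], [0.46, 0.54, 0.2], [0.46, 0.54, 0.2], [0.46, 0.54, 0.2], [0.46, 0.54, 0.2]]' --claw '[100, 100, 100, 100, 100]'

```text
t: 2.4
eef_pos: [0.6492, -0.1391, 0.1522]
tool_rot: [3.135, -0.201, -0.004]
ft_force: [-0.7, -0.1, -0.3]
finger_gap: 0.0873
```

```bash
python3 -c "
from h import *
rel([.65,-.14,.15],mk(bx,[0,0,-1]))
c=camera('wrist');np.save('w1.npy',c,allow_pickle=True);save(c['img'],'w1.png',0,0,512,384,1.5)"
```

```text
t 2.4 pos [ 0.6492 -0.1391  0.1522] gap 0.0873 q [ 0.03  0.51  0.   -0.   -1.06  1.41] f [-0.7 -0.1 -0.3]
 slide units [0.0045 0.004  0.0109] rot units [ 0.0003  0.0028 -0.0008] mm [0.9 0.8 2.2] deg [ 0.01  0.13 -0.03]
```

View pics/w1.png

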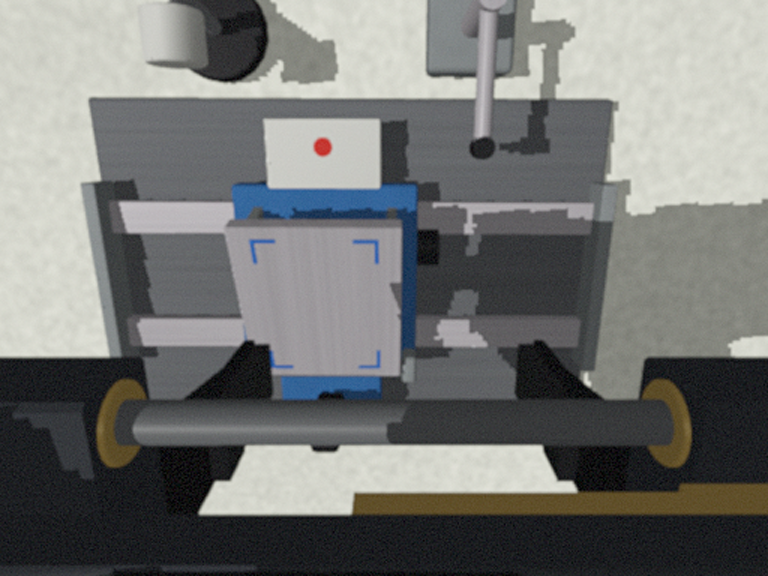

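Run:
```python
from h import *
c=np.load('w1.npy',allow_pickle=True).item()
im=c["img"];save(im,'w1n.png',195,70,345,130,5)
H=hsv(im);h,s,v=[H[...,i].astype(int) for i in range(3)]
print("red",cen(((h<8)|(h>172))&(s>130)&(v>80))[:3])
print("dark",[x for x in cen(v<32) if 20<x[0]<900])
b=(h>100)&(h<125)&(s>90)&(v>50)
print("blue",cen(b)[:9])
wm=cen((v>200)&(s<30));print("white",wm[:3])
```

```text
red [(101, [214.8, 97.6], [210, 92, 11, 12])]
dark [(410, [164.7, 24.4], [146, 3, 32, 51]), (258, [285.1, 164.7], [279, 154, 14, 23]), (137, [20.7, 301.7], [11, 283, 18, 38]), (82, [8.3, 292.5], [3, 280, 11, 28]), (79, [498.9, 311.7], [488, 305, 24, 15]), (57, [15.9, 322.8], [6, 312, 19, 20]), (44, [220.8, 263.9], [213, 262, 16, 4]), (35, [481.5, 274.8], [477, 270, 11, 11]), (30, [508.0, 300.1], [505, 295, 7, 11]), (29, [33.2, 306.3], [30, 300, 8, 13]), (27, [498.9, 301.9], [493, 298, 11, 10]), (26, [25.8, 321.9], [20, 318, 12, 9]), (26, [12.4, 311.5], [10, 306, 8, 12]), (23, [477.1, 298.9], [473, 296, 9, 8]), (21, [34.5, 315.7], [31, 312, 8, 8]), (21, [30.2, 293.2], [26, 287, 10, 13]), (21, [3.4, 329.8], [0, 326, 8, 8]), (21, [3.4, 310.7], [0, 308, 9, 7])]
blue [(3346, [230.5, 147.4], [154, 122, 125, 112]), (976, [220.5, 257.9], [187, 251, 68, 16]), (69, [171.2, 164.5], [166, 160, 17, 16]), (62, [246.6, 164.1], [235, 160, 17, 16]), (48, [182.5, 240.4], [179, 234, 16, 11]), (33, [249.3, 240.7], [240, 234, 13, 11]), (1, [164.0, 227.0], [164, 227, 1, 1])]
white [(24030, [90.6, 87.2], [0, 0, 317, 237]), (16295, [449.6, 61.7], [355, 0, 157, 143]), (7653, [249.2, 317.0], [134, 297, 250, 45])]
```

View pics/w1n.png

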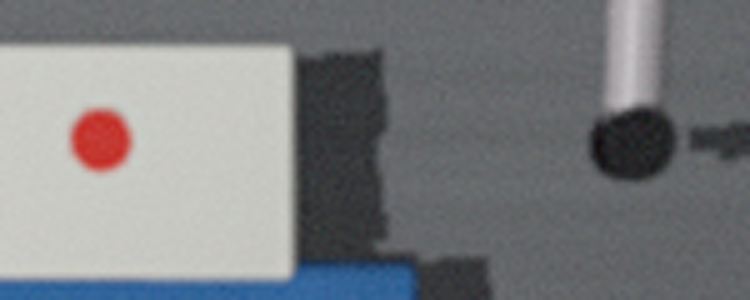

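Run:
```python
from h import *
c=np.load('w1.npy',allow_pickle=True).item()
T=c["camera_from_world"];print("cam",(-T[:3,:3].T@T[:3,3]).round(4))
t=camera("top");s=camera("side")
print("dot w",onz(c,214.8,97.6,.034).round(4))
H=hsv(t["img"]);v=H[...,2]
print("top dark",[x for x in cen(v<40) if 10<x[0]<80 and 380<x[1][0]<420 and x[1][1]<140])
v=hsv(s["img"])[...,2]
print("side dark",[x for x in cen(v<40) if 10<x[0]<80 and 380<x[1][0]<420])
save(s["img"],'s1.png',375,205,425,260,10);save(t["img"],'t1.png',340,90,420,140,9)
for z in (.06,.065,.07,.075):print(z,onz(c,321.2,98.3,z).round(4))
# base edge direction from far edge
for z in(.01,.012,.015):
  a=onz(c,91/1.5,98/1.5,z);b=onz(c,612/1.5,100/1.5,z);print(z,np.linalg.norm(a-b),np.degrees(np.arctan2(*(a-b)[:2])),a,b)
# face marks outer corners (approx z .063 centre)
```

```text
cam [ 0.7252 -0.1488  0.3043]
dot w [ 0.7288 -0.1124  0.034 ]
top dark []
side dark [(34, [410.1, 254.1], [404, 251, 13, 7]), (20, [402.6, 232.2], [401, 230, 4, 6]), (20, [389.7, 287.4], [383, 283, 15, 10])]
0.06 [ 0.7183 -0.1906  0.06  ]
0.065 [ 0.7184 -0.1897  0.065 ]
0.07 [ 0.7186 -0.1889  0.07  ]
0.075 [ 0.7187 -0.188   0.075 ]
0.01 0.2888541999329006 7.573768332635066 [0.77092996 0.01350028 0.01      ] [ 0.73285823 -0.27283395  0.01      ]
0.012 0.2868911902816944 7.573768332635073 [0.77061933 0.01239698 0.012     ] [ 0.73280634 -0.27199137  0.012     ]
0.015 0.28394667580488514 7.573768332635068 [0.7701534  0.01074202 0.015     ] [ 0.7327285 -0.2707275  0.015    ]
```

View pics/s1.png

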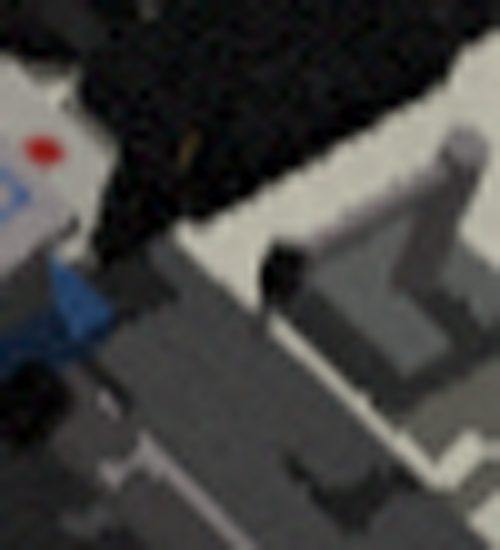

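View pics/t1.png

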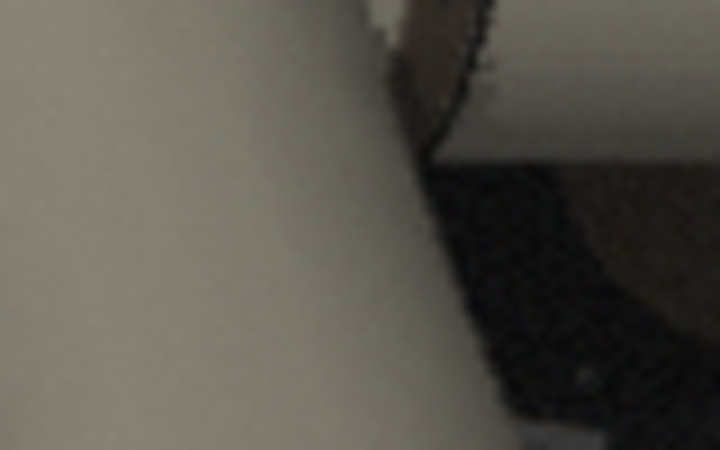

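```bash
sed -i 's/-7.3/-7.45/g' h.py
python3 - <<'E'
from h import *
s=camera("side")
print(onz(s,401.8,235.8,.038),onz(s,*[379.0,219.5],.034))
rel([.579,-.093,.15],mk(bx,[0,0,-1]))
E
```

```text
[ 0.72935652 -0.18465743  0.038     ] [ 0.72881455 -0.11122677  0.034     ]
t 2.6 pos [ 0.6495 -0.1368  0.1547] gap 0.0869 q [ 0.04  0.51  0.    0.   -1.06  1.41] f [-0.7  0.5  0. ]
 slide units [-0.3767 -0.1735  0.0231] rot units [-0.0003 -0.0019  0.0075] mm [-75.3 -34.7   4.6] deg [-0.01 -0.09  0.34]
```

Emit:
jog_arm --rotation '[[0, 0, 0.005], [0, 0, 0.005], [0, 0, 0.005]]' --slide '[[-0.38, -0.18, 0], [-0.38, -0.18, 0], [-0.38, -0.18, 0]]' --claw '[100, 100, 100]'

```text
t: 2.9
eef_pos: [0.5749, -0.0901, 0.1547]
tool_rot: [-3.135, 0.198, 0.002]
ft_force: [-0.4, 0.1, 1.2]
finger_gap: 0.0874
```

```bash
cat >> h.py <<'E'
def relm(p,Rg,n=4):
    P=[];Q=[];F=[]
    for i in range(n):
        s=read_state();P.append(s["eef_pos"]);Q.append(s["tool_rot"]);F.append(s["ft_force"])
        if i<n-1:camera("side")
    pm=np.mean(P,0);Rm=R.from_rotvec(Q).mean().as_matrix()
    d=Rm.T@(np.array(p)-pm);r=R.from_matrix(Rm.T@Rg).as_rotvec()
    print("t",round(s["t"],2),"pos",pm.round(4),"sd",np.std(P,0).round(4),"gap",round(s["finger_gap"],4),"q",np.round(s["q"],2),"f",np.mean(F,0).round(1))
    print(" slide units",np.round(d/0.2,4),"rot units",np.round(r/np.radians(45),4),"mm",np.round(d*1000,1),"deg",np.round(np.degrees(r),2))
    return pm,Rm
E
python3 - <<'E'
from h import *
relm([.579,-.093,.05],mk(bx,[0,0,-1]))
c=camera('wrist');save(c['img'],'w2.png',0,0,512,384,1.5)
E
```

```text
t 3.05 pos [ 0.5776 -0.0911  0.1551] sd [0.0017 0.0007 0.0002] gap 0.087 q [ 0.12  0.39 -0.2   0.   -0.98  1.32] f [-0.2 -0.2  0.4]
 slide units [0.0076 0.009  0.5253] rot units [-0.0006 -0.002   0.0041] mm [  1.5   1.8 105.1] deg [-0.03 -0.09  0.19]
```

View pics/w2.png

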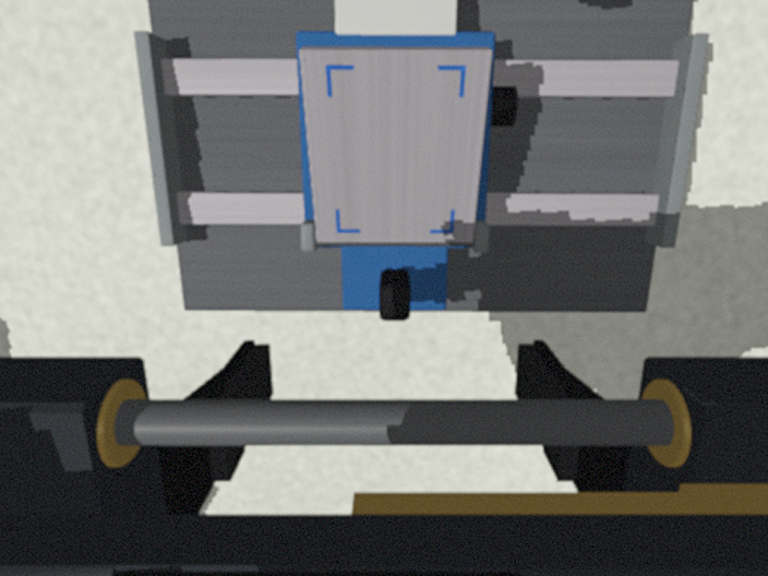

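Emit:
jog_arm --rotation '[[0, 0, 0], [0, 0, 0], [0, 0, 0], [0, 0, 0]]' --slide '[[0.008, 0.008, 0.2], [0.008, 0.008, 0.36], [0.008, 0.008, 0.48], [0.008, 0.008, 0.525]]' --claw '[100, 100, 100, 60]'

```text
t: 3.5
eef_pos: [0.579, -0.0949, 0.0457]
tool_rot: [3.134, -0.205, -0.007]
ft_force: [0.6, 0.0, 0.2]
finger_gap: 0.084
```

Run:
```python
from h import *
relm([.579,-.093,.05],mk(bx,[0,0,-1]))
c=camera('wrist');save(c['img'],'w3.png',0,0,512,384,1.5)
```

```text
t 3.65 pos [ 0.5797 -0.0948  0.0468] sd [0.0007 0.0001 0.0013] gap 0.0745 q [ 0.11  0.51 -0.3   0.   -0.75  1.33] f [0.1 0.1 0.2]
 slide units [-0.0047 -0.0086 -0.016 ] rot units [ 0.0009  0.0036 -0.0003] mm [-0.9 -1.7 -3.2] deg [ 0.04  0.16 -0.01]
```

View pics/w3.png

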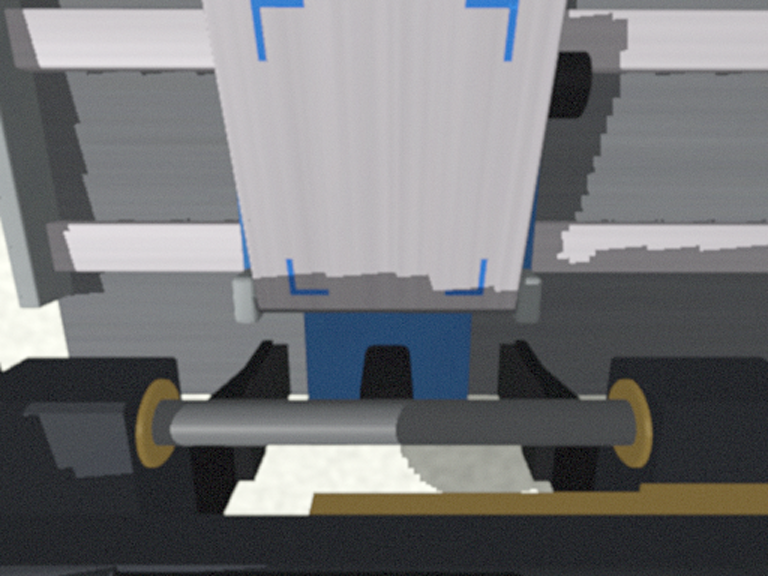

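Emit:
jog_arm --rotation '[[0, 0, 0], [0, 0, 0], [0, 0, 0], [0, 0, 0], [0, 0, 0]]' --slide '[[0, -0.01, -0.013], [0, -0.01, -0.013], [0, -0.01, -0.013], [0, -0.01, -0.013], [0, -0.01, -0.013]]' --claw '[60, 10, 10, 10, 10]' --squeeze 25

```text
t: 4.2
eef_pos: [0.5803, -0.0925, 0.0514]
tool_rot: [-3.135, 0.204, -0.001]
ft_force: [0.5, 0.4, 0.4]
finger_gap: 0.0314
```

Emit:
jog_arm --rotation '[[0, 0, 0], [0, 0, 0], [0, 0, 0], [0, 0, 0], [0, 0, 0]]' --slide '[[0, 0, 0], [0, 0, 0], [0, 0, 0], [0, 0, 0], [0, 0, 0]]' --claw '[5, 5, 5, 5, 5]'

```text
t: 4.7
eef_pos: [0.5802, -0.0925, 0.0511]
tool_rot: [-3.135, 0.204, 0.0]
ft_force: [-0.1, 0.0, 0.3]
finger_gap: 0.0159
```

Run:
```python
from h import *
relm([.579,-.093,.05],mk(bx,[0,0,-1]))
c=camera('top');save(c['img'],'t3.png',285,80,430,210,5)
m=(lambda H:((H[...,0]<8)|(H[...,0]>172))&(H[...,1]>130)&(H[...,2]>80))(hsv(c["img"]))
print(cen(m))
c=camera('side');m=(lambda H:((H[...,0]<8)|(H[...,0]>172))&(H[...,1]>130)&(H[...,2]>80))(hsv(c["img"]))
print(cen(m))
```

```text
t 4.85 pos [ 0.5802 -0.0925  0.0511] sd [0. 0. 0.] gap 0.0157 q [ 0.12  0.51 -0.3  -0.   -0.76  1.32] f [-0.2  0.7  0.3]
 slide units [-0.0057  0.0034  0.0055] rot units [-0.0001  0.0001  0.0002] mm [-1.1  0.7  1.1] deg [-0.    0.01  0.01]
[(265, [111.4, 232.6], [104, 216, 16, 34]), (9, [358.9, 119.3], [358, 118, 3, 4])]
[(125, [168.9, 156.8], [156, 151, 27, 13]), (6, [379.0, 219.5], [378, 219, 3, 2])]
```

View pics/t3.png

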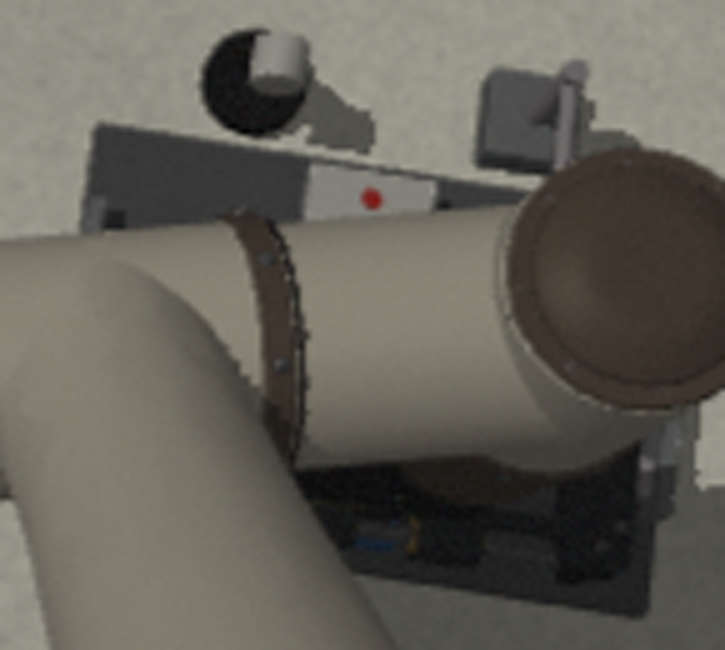

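Emit:
jog_arm --rotation '[[0, 0, 0], [0, 0, 0], [0, 0, 0], [0, 0, 0], [0, 0, 0]]' --slide '[[0, 0.08, 0], [0, 0.18, 0], [0, 0.28, 0], [0, 0.35, 0], [0, 0.38, 0]]' --claw '[5, 5, 5, 5, 5]'

```text
t: 5.45
eef_pos: [0.5702, -0.1681, 0.0511]
tool_rot: [-3.134, 0.205, 0.0]
ft_force: [-0.5, 6.8, 1.1]
finger_gap: 0.0159
```

Emit:
jog_arm --rotation '[[0, 0, 0], [0, 0, 0], [0, 0, 0]]' --slide '[[0, 0.01, 0], [0, 0.01, 0], [0, 0.01, 0]]' --claw '[5, 5, 5]'

```text
t: 5.75
eef_pos: [0.57, -0.17, 0.0511]
tool_rot: [3.134, -0.203, -0.001]
ft_force: [-0.4, 0.6, 0.2]
finger_gap: 0.0157
```

Run:
```python
from h import *
relm([.579,-.093,.05],mk(bx,[0,0,-1]))
c=camera('top');save(c['img'],'t4.png',285,80,430,210,5)
s=camera('side');save(s['img'],'s4.png',350,190,440,270,8)
for c in (c,s):
  m=(lambda H:((H[...,0]<8)|(H[...,0]>172))&(H[...,1]>130)&(H[...,2]>80))(hsv(c["img"]))
  for x in cen(m):
    if x[0]<60:print(x,onz(c,*x[1],.034))
```

```text
t 5.9 pos [ 0.57   -0.1699  0.0511] sd [0. 0. 0.] gap 0.016 q [-0.02  0.52 -0.29  0.   -0.77  1.46] f [-0.6  0.1  0.5]
 slide units [-0.005  -0.3873  0.0054] rot units [0.0006 0.0006 0.0007] mm [ -1.  -77.5   1.1] deg [0.03 0.03 0.03]
(1, [391.0, 123.0], [391, 123, 1, 1]) [ 0.72195303 -0.19118388  0.034     ]
(6, [399.7, 240.2], [399, 239, 3, 3]) [ 0.71742273 -0.18870259  0.034     ]
```

View pics/t4.png

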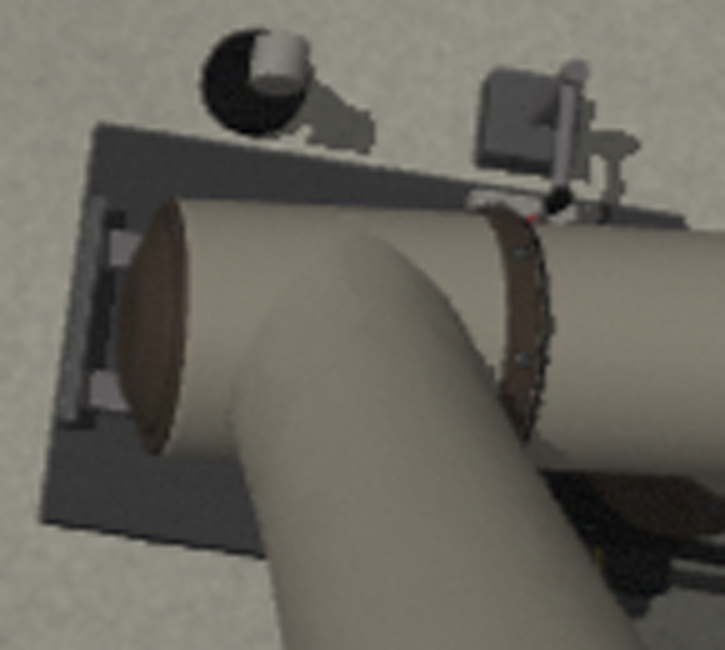

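View pics/s4.png

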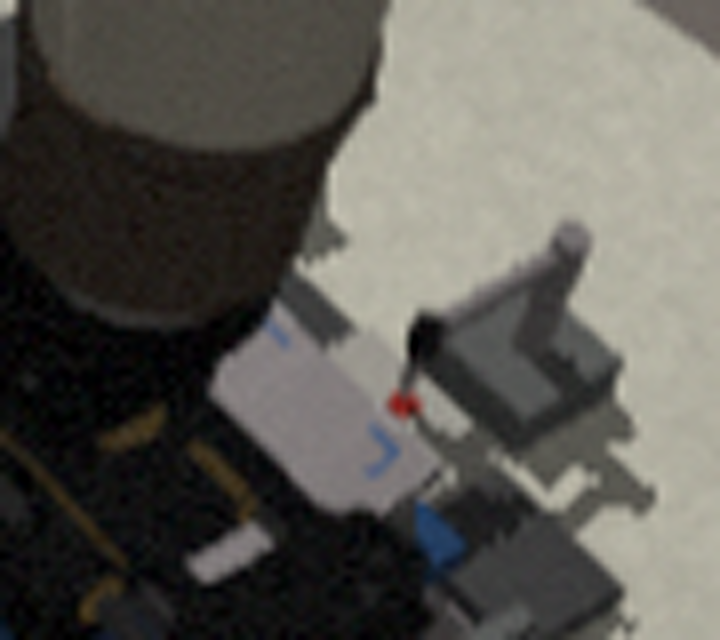

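Run:
```python
from h import *
s=camera('side');im=s["img"]
save(im,'s5.png',390,222,412,246,25)
p=onz(s,399.7,240.2,.034);print([proj(s,p+[0,0,h]).round(2).tolist() for h in (0,.004,.02,.036)])
g=im[226:244,394:410].astype(int).sum(2)//3
print(g); print(im[236:244,396:404,0].astype(int)-im[236:244,396:404,1])
```

```text
[[399.7, 240.2], [400.05, 239.26], [401.45, 235.46], [402.88, 231.59]]
[[177 171 170 172 173 173 175 174 173 171 174 179 175 175 164 130]
 [170 173 174 178 174 177 172 172 173 172 175 175 163 151 132 110]
 [171 171 177 177 175 177 179 172 143 141 149 154 132 111  98  81]
 [176 176 177 174 174 176 177 157  69  69  89 100 102  85  70  63]
 [145 171 168 173 176 175 177 106  14  17  17  52  74  66  70  79]
 [123 157 153 167 175 174 172  35   7  15  22  43  67  79  86  82]
 [147 148 149 155 166 175 153  10   5   1  18  53  76  87  86  87]
 [150 146 147 146 155 163 147   6   4  12  17  51  68  79  89  86]
 [149 149 147 147 147 155 153  25  25  15  37  39  50  65  81  90]
 [146 148 150 149 146 148 127  50  45  33  42  42  42  43  68  81]
 [149 149 147 148 150 145  96  55  80  47  38  43  45  41  50  67]
 [141 145 148 147 148 144  75  75 127 115  44  39  43  35  46  46]
 [130 142 150 149 146 129  81  94 150 150 118  53  36  39  41  44]
 [126 130 142 149 133  90  75  92 127 147 151 122  57  42  41  39]
 [122 125 131 149 102  67  61  56 107 148 149 153 121  54  38  39]
 [127 126 126 138 120  82  75  47  93 146 150 147 154 119  58  40]
 [126 124 120 125 139 127 112 110  73 120 149 145 147 154 123  57]
 [125 127 111 115 124 135 128 137  77  80 117 119 146 144 126  72]]
[[  4   2   2   2   5   3   2   1]
 [  2   2   5   3   4   3   2   2]
 [  3   2   3  23   5  17   3   4]
 [  4   4  17  71  40  55  21   2]
 [  6   6  38 103  90  81  50   1]
 [  7   6  20  64  89  38  37   4]
 [  3   6   3  13  33   8   6   1]
 [ -8  -1   6   4   4   2   0   3]]
```

View pics/s5.png

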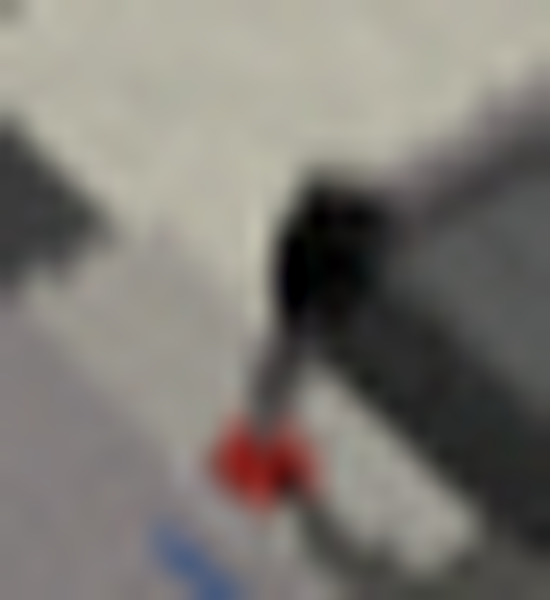

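Emit:
jog_arm --rotation '[[0, 0, 0], [0, 0, 0], [0, 0, 0], [0, 0, 0], [0, 0, 0]]' --slide '[[0, 0, 0], [0, 0, 0], [0, 0, 0], [0, 0, -0.1], [0, 0, -0.3]]' --claw '[60, 60, 60, 60, 60]'

```text
t: 6.55
eef_pos: [0.5678, -0.1696, 0.1085]
tool_rot: [-3.135, 0.205, 0.013]
ft_force: [-0.1, -0.0, -0.3]
finger_gap: 0.0471
```

Emit:
jog_arm --rotation '[[0, 0, 0], [0, 0, 0], [0, 0, 0], [0, 0, 0], [0, 0, 0]]' --slide '[[0, 0, -0.25], [0.2, 0.06, -0.25], [0.37, 0.06, -0.25], [0.37, 0.06, -0.25], [0.37, 0.06, -0.25]]' --claw '[100, 100, 100, 100, 100]'

```text
t: 7.05
eef_pos: [0.6417, -0.1913, 0.1601]
tool_rot: [-3.135, 0.204, 0.003]
ft_force: [-0.1, 0.1, -0.4]
finger_gap: 0.0831
```

Run:
```python
from h import *
relm([.579,-.093,.05],mk(bx,[0,0,-1]))
c=camera('wrist');np.save('w6.npy',c,allow_pickle=True);save(c['img'],'w6.png',0,0,512,384,1.5)
```

```text
t 7.2 pos [ 0.6412 -0.1912  0.1605] sd [0.0003 0.0001 0.0003] gap 0.0859 q [-0.05  0.51  0.03 -0.   -1.09  1.49] f [-0.1  0.2 -0.4]
 slide units [-0.3712 -0.4465  0.5533] rot units [-0.0001  0.002   0.0002] mm [-74.2 -89.3 110.7] deg [-0.    0.09  0.01]
```

View pics/w6.png

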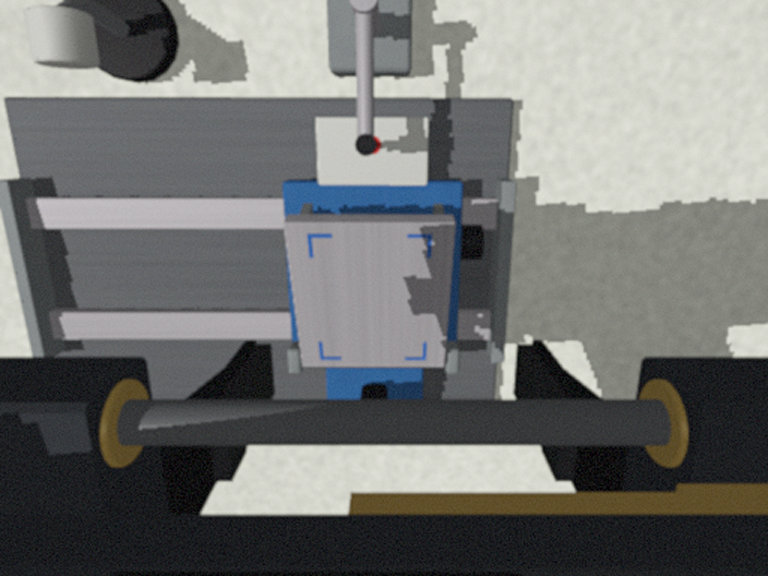

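Emit:
jog_arm --rotation '[[0, 0, 0], [0, 0, 0], [0, 0, 0]]' --slide '[[0.1, -0.064, 0], [0.1, -0.064, 0], [0.1, -0.064, 0]]' --claw '[100, 100, 100]'

```text
t: 7.55
eef_pos: [0.663, -0.1809, 0.1611]
tool_rot: [-3.135, 0.203, 0.001]
ft_force: [-0.2, -0.4, -0.0]
finger_gap: 0.0868
```

Run:
```python
from h import *
relm([.579,-.093,.05],mk(bx,[0,0,-1]))
c=camera('wrist');np.save('w7.npy',c,allow_pickle=True);save(c['img'],'w7.png',200,80,320,180,6)
T=c["camera_from_world"];o=-T[:3,:3].T@T[:3,3]
print("nadir cols",o.round(4),proj(c,[.7188,-.190,.034]),proj(c,[.7188,-.190,.07]))
# axis: project vertical line at dot
```

```text
t 7.7 pos [ 0.6628 -0.1811  0.1612] sd [0.0001 0.0002 0.0001] gap 0.0872 q [-0.03  0.54  0.08 -0.   -1.11  1.47] f [-0.3 -0.3 -0. ]
 slide units [-0.4724 -0.3828  0.5564] rot units [-0.      0.0006  0.0004] mm [-94.5 -76.6 111.3] deg [-0.    0.03  0.02]
nadir cols [ 0.7385 -0.1913  0.3136] [263.19495385 121.489771  ] [263.41943076 125.06899188]
```

View pics/w7.png

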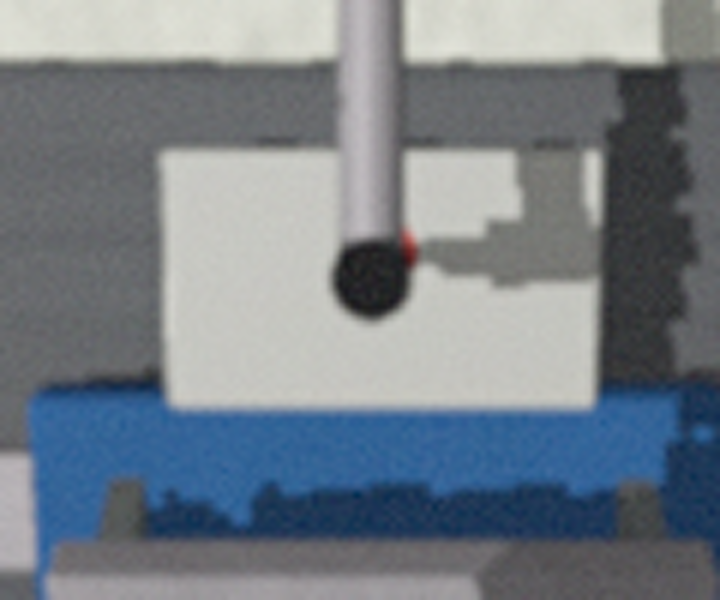

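Run:
```python
from h import *
relm([.570,-.170,.0511],mk(bx,[0,0,-1]),2)
```

```text
t 7.8 pos [ 0.6629 -0.1814  0.1614] sd [0.0001 0.     0.    ] gap 0.0872 q [-0.03  0.54  0.08 -0.   -1.11  1.47] f [ 0.6 -0.   0.1]
 slide units [-0.4681  0.0036  0.5514] rot units [ 0.      0.0001 -0.0001] mm [-93.6   0.7 110.3] deg [ 0.    0.01 -0.  ]
```

Emit:
jog_arm --rotation '[[0, 0, 0], [0, 0, 0], [0, 0, 0], [0, 0, 0], [0, 0, 0]]' --slide '[[-0.25, 0.004, 0], [-0.47, 0.004, 0.05], [-0.47, 0.004, 0.28], [-0.47, 0.004, 0.45], [-0.47, 0.004, 0.55]]' --claw '[70, 70, 70, 70, 70]'

```text
t: 8.3
eef_pos: [0.568, -0.1698, 0.0491]
tool_rot: [-3.135, 0.205, 0.005]
ft_force: [0.5, 0.1, -0.0]
finger_gap: 0.0624
```

Emit:
jog_arm --rotation '[[0, 0, 0], [0, 0, 0], [0, 0, 0], [0, 0, 0], [0, 0, 0]]' --slide '[[0, 0, 0], [0, 0, 0], [0, 0, 0], [0, 0, 0], [0, 0, 0]]' --claw '[5, 5, 5, 5, 5]'

```text
t: 8.8
eef_pos: [0.5709, -0.1699, 0.0524]
tool_rot: [-3.135, 0.204, -0.004]
ft_force: [0.6, 0.4, -1.0]
finger_gap: 0.0288
```

Emit:
jog_arm --rotation '[[0, 0, 0], [0, 0, 0], [0, 0, 0], [0, 0, 0], [0, 0, 0]]' --slide '[[0, 0, 0], [0, 0, 0], [0, 0, 0], [0, -0.007, 0], [0, -0.007, 0]]' --claw '[5, 5, 5, 5, 5]'

```text
t: 9.3
eef_pos: [0.5705, -0.1692, 0.0516]
tool_rot: [3.134, -0.204, 0.001]
ft_force: [-0.7, -4.3, 3.3]
finger_gap: 0.0157
```

Run:
```python
from h import *
relm([.570,-.170,.0511],mk(bx,[0,0,-1]),2)
s=camera('side');im=s["img"].astype(int)
print(im[234:244,396:406].sum(2)//3);print((im[...,0]-im[...,1])[236:244,396:404])
```

```text
t 9.35 pos [ 0.5704 -0.1692  0.0516] sd [0. 0. 0.] gap 0.0158 q [-0.02  0.52 -0.29  0.   -0.77  1.46] f [-0.8 -4.5  3.4]
 slide units [-0.0016  0.0045  0.0026] rot units [ 0.0011 -0.0005  0.0004] mm [-0.3  0.9  0.5] deg [ 0.05 -0.02  0.02]
[[150 146 148 155 155  30  22  18  31  45]
 [149 145 147 145 127  44  40  36  43  42]
 [148 148 148 146  95  59  82  48  41  39]
 [147 148 149 144  76  72 127 113  50  35]
 [149 149 138 131  68  96 146 150 119  53]
 [142 144 108  93  61  93 147 149 151 120]
 [132 139  77  69  65  66 136 146 148 151]
 [124 131 117  81  85  50 109 148 146 148]
 [118 129 139 125 119 110  78 122 151 149]
 [106 113 126 138 124 136  73  74 118 122]]
[[  3   3   3   3   2   5   4   0]
 [  2   3   4   2   3   3   3   2]
 [  3   2  16  22  15  14   4   5]
 [  5   5  50  70  53  53   2   3]
 [  6   4  71 103  94  71  14   1]
 [  6   8  21  66  71  34  18   2]
 [ -1   5   5  13  25   8   1   1]
 [-13  -2   5   4   3   3   0   1]]
```

Emit:
jog_arm --rotation '[[0, 0, 0], [0, 0, 0], [0, 0, 0]]' --slide '[[0, -0.002, 0], [0, -0.002, 0], [0, -0.002, 0]]' --claw '[5, 5, 5]'

```text
t: 9.7
eef_pos: [0.5705, -0.1685, 0.0516]
tool_rot: [3.134, -0.203, 0.001]
ft_force: [-1.2, -4.3, 4.1]
finger_gap: 0.0162
```

Emit:
jog_arm --rotation '[[0, 0, 0], [0, 0, 0], [0, 0, 0], [0, 0, 0], [0, 0, 0]]' --slide '[[0, 0, 0], [0, 0, 0], [0, 0, 0], [0, 0, -0.15], [0, 0, -0.3]]' --claw '[60, 60, 60, 60, 60]'

```text
t: 10.2
eef_pos: [0.5696, -0.1675, 0.1104]
tool_rot: [-3.135, 0.203, 0.005]
ft_force: [1.0, 0.5, 0.3]
finger_gap: 0.0476
```

Emit:
jog_arm --rotation '[[0, 0, 0], [0, 0, 0], [0, 0, 0], [0, 0, 0], [0, 0, 0]]' --slide '[[0, 0, -0.25], [0.22, 0.005, -0.25], [0.42, 0.005, -0.25], [0.42, 0.005, -0.25], [0.42, 0.005, -0.25]]' --claw '[100, 100, 100, 100, 100]'

```text
t: 10.7
eef_pos: [0.6533, -0.1794, 0.1594]
tool_rot: [-3.134, 0.204, 0.004]
ft_force: [-0.2, -0.0, -1.0]
finger_gap: 0.083
```

Run:
```python
from h import *
relm([.570,-.170,.0511],mk(bx,[0,0,-1]),2)
c=camera('wrist');np.save('w8.npy',c,allow_pickle=True);save(c['img'],'w8.png',200,80,320,180,6);save(c['img'],'w8f.png',150,110,350,270,4)
```

```text
t 10.75 pos [ 0.653  -0.1794  0.1597] sd [0.0003 0.     0.0002] gap 0.0841 q [-0.03  0.53  0.05 -0.   -1.1   1.47] f [-0.4  0.4 -0.6]
 slide units [-0.4162  0.0073  0.5439] rot units [-0.0006  0.0034  0.0003] mm [-83.2   1.5 108.8] deg [-0.03  0.15  0.02]
```

View pics/w8.png

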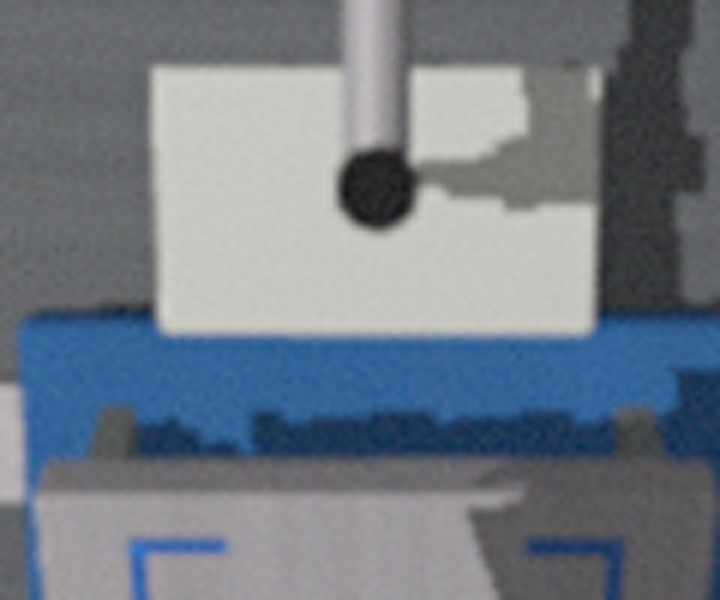

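View pics/w8f.png

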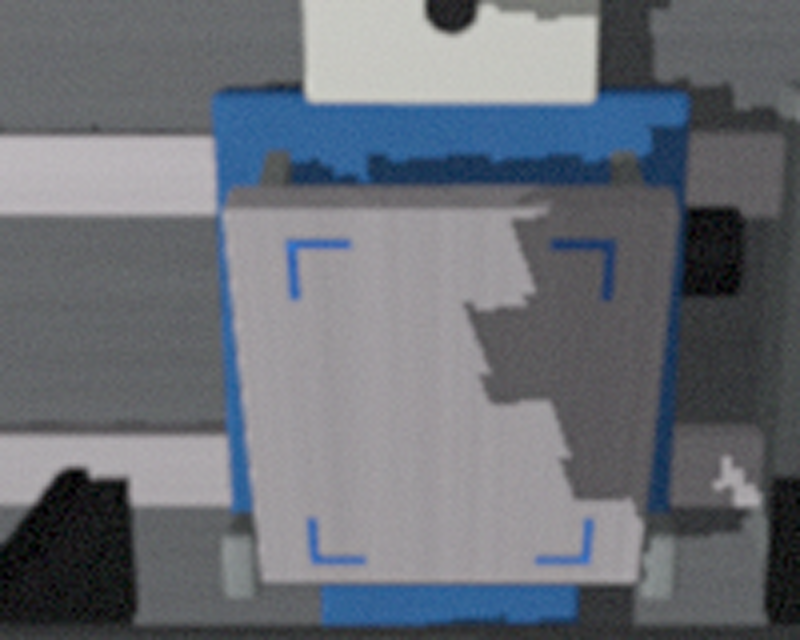

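```bash
cat > face.py <<'E'
from h import *
def lines(im,box,f=8):
    """centre-line corners of the four L marks, subpixel, inside box"""
    x0,y0,x1,y1=box
    I=im[y0:y1,x0:x1].astype(float);B=I[...,2]-I[...,0]   # blueness; steel is ~neutral
    m=(B>25)
    n,l,s,ce=cv2.connectedComponentsWithStats(m.astype(np.uint8))
    idx=[i for i in range(1,n) if 20<s[i,4]<160]
    out=[]
    for i in idx:
        x,y,w,h=s[i,:4]
        W=np.where(cv2.dilate((l==i).astype(np.uint8),np.ones((3,3)))>0,np.clip(B,0,None),0)
        ys,xs=np.nonzero(W)
        r0=W.sum(1);c0=W.sum(0);yr=np.argmax(r0);xc=np.argmax(c0)
        # horizontal arm: columns far from xc
        pts=[];pv=[]
        for xx in range(x,x+w):
            if abs(xx-xc)>3:
                a=W[yr-2:yr+3,xx];  
                if a.sum()>30:pts.append((xx,(a*np.arange(yr-2,yr+3)).sum()/a.sum()))
        for yy in range(y,y+h):
            if abs(yy-yr)>3:
                a=W[yy,xc-3:xc+4]
                if a.sum()>30:pv.append(((a*np.arange(xc-3,xc+4)).sum()/a.sum(),yy))
        pts=np.array(pts);pv=np.array(pv)
        a=np.polyfit(pts[:,0],pts[:,1],1);b=np.polyfit(pv[:,1],pv[:,0],1)
        yy=yr
        for _ in range(5): xx=np.polyval(b,yy);yy=np.polyval(a,xx)
        out.append((xx+x0,yy+y0))
    out=np.array(out);c=out.mean(0)
    key=lambda p:(0 if p[0]<c[0] and p[1]<c[1] else 1 if p[1]<c[1] else 2 if p[0]>c[0] else 3)
    return np.array(sorted(out.tolist(),key=key))
OBJ=np.array([[39,29,0],[39,-29,0],[-39,-29,0],[-39,29,0]],float)/1000
def solve(c,pts):
    K=np.array([[c["fx"],0,c["cx"]],[0,c["fy"],c["cy"]],[0,0,1.]])
    n,rv,tv,e=cv2.solvePnPGeneric(OBJ,pts,K,None,flags=cv2.SOLVEPNP_IPPE)
    T=np.array(c["camera_from_world"]);res=[]
    for r,t,ee in zip(rv,tv,e):
        Rw=T[:3,:3].T@cv2.Rodrigues(r)[0];pw=T[:3,:3].T@(t.ravel()-T[:3,3])
        res.append((Rw,pw,float(ee[0])))
    return res
E
python3 - <<'E'
from face import *
for n,box in [('w1',(158,152,260,252)),('w6',(198,150,295,245)),('w7',(200,165,310,268)),('w8',(205,160,310,258))]:
    c=np.load(n+'.npy',allow_pickle=True).item();
    try:
        p=lines(c["img"],box);print(n,p.round(1).tolist())
        for Rw,pw,e in solve(c,p):
            print("   n",Rw[:,2].round(3),"slope",np.degrees(np.arccos(Rw[2,2])).round(2),"xyaw",np.degrees(np.arctan2(Rw[1,0],Rw[0,0])).round(2),"pos",pw.round(4),"err",round(e,3))
    except Exception as ex: print(n,ex)
E
```

```text
w1 operands could not be broadcast together with shapes (3,) (5,) 
w6 [[205.8, 156.7], [286.0, 156.8], [282.5, 238.7], [214.1, 238.4]]
   n [-0.297  0.043  0.954] slope 17.48 xyaw -7.5 pos [ 0.64   -0.1795  0.0648] err 0.071
   n [ 0.778 -0.178  0.602] slope 52.95 xyaw -2.78 pos [ 0.6467 -0.1808  0.0682] err 4.59
w7 [[224.2, 184.2], [302.4, 184.3], [296.4, 260.0], [229.8, 259.9]]
   n [-0.299  0.042  0.953] slope 17.57 xyaw -7.5 pos [ 0.6397 -0.1795  0.0641] err 0.03
   n [ 0.868 -0.109  0.484] slope 61.05 xyaw -8.18 pos [ 0.6471 -0.1805  0.0679] err 4.862
w8 operands could not be broadcast together with shapes (3,) (5,)
```

Run:
```python
from face import *
for n,box in [('w1',(158,145,262,249)),('w8',(212,162,312,256))]:
    c=np.load(n+'.npy',allow_pickle=True).item();
    try:
        p=lines(c["img"],box);print(n,p.round(1).tolist())
        for Rw,pw,e in solve(c,p)[:1]:
            print("   n",Rw[:,2].round(3),"slope",np.degrees(np.arccos(Rw[2,2])).round(2),"xyaw",np.degrees(np.arctan2(Rw[1,0],Rw[0,0])).round(2),"pos",pw.round(4),"err",round(e,3))
    except Exception as ex: print(n,ex)
```

```text
w1 too many indices for array: array is 1-dimensional, but 2 were indexed
w8 [[222.3, 170.5], [302.2, 170.7], [296.1, 249.7], [227.9, 249.7]]
   n [-0.302  0.039  0.953] slope 17.72 xyaw -7.61 pos [ 0.6405 -0.1782  0.0656] err 0.112
```

Run:
```python
from h import *
y=np.radians(19)
relm([.423,.197,.17],mk([np.cos(y),np.sin(y),0],[0,0,-1]),2)
```

```text
t 10.85 pos [ 0.6525 -0.1796  0.1606] sd [0.     0.0001 0.0002] gap 0.0863 q [-0.03  0.52  0.05 -0.   -1.1   1.47] f [ 0.4  0.  -0.2]
 slide units [-1.3815 -1.7187 -0.0444] rot units [-0.0007  0.002  -0.5873] mm [-276.3 -343.7   -8.9] deg [ -0.03   0.09 -26.43]
```

Emit:
jog_arm --rotation '[[0, 0, -0.587], [0, 0, -0.587], [0, 0, -0.587], [0, 0, -0.587], [0, 0, -0.587]]' --slide '[[-0.77, -0.96, -0.04], [-0.77, -0.96, -0.04], [-0.77, -0.96, -0.04], [-0.77, -0.96, -0.04], [-0.77, -0.96, -0.04]]' --claw '[60, 60, 60, 60, 60]'

```text
t: 11.35
eef_pos: [0.5235, 0.0316, 0.1697]
tool_rot: [-3.098, -0.519, -0.001]
ft_force: [1.2, 0.2, -0.1]
finger_gap: 0.0562
```

Run:
```python
from h import *
y=np.radians(19)
relm([.423,.197,.17],mk([np.cos(y),np.sin(y),0],[0,0,-1]),2)
```

```text
t 11.4 pos [0.522  0.0335 0.1699] sd [0.0015 0.0019 0.0002] gap 0.055 q [ 0.38  0.27 -0.34 -0.   -0.97  1.53] f [-1.6  1.1 -0.6]
 slide units [-2.001e-01 -9.343e-01  5.000e-04] rot units [-0.0015 -0.0005  0.0025] mm [-4.000e+01 -1.869e+02  1.000e-01] deg [-0.07 -0.02  0.11]
```

Emit:
jog_arm --rotation '[[0, 0, 0], [0, 0, 0], [0, 0, 0], [0, 0, 0], [0, 0, 0]]' --slide '[[-0.2, -0.92, 0], [-0.2, -0.92, 0], [-0.2, -0.92, 0], [-0.2, -0.92, 0], [-0.2, -0.92, 0]]' --claw '[60, 60, 60, 60, 60]'

```text
t: 11.9
eef_pos: [0.4258, 0.1939, 0.1699]
tool_rot: [-3.096, -0.527, -0.002]
ft_force: [0.6, -0.8, 0.9]
finger_gap: 0.0523
```

Run:
```python
from h import *
y=np.radians(19)
relm([.423,.197,.17],mk([np.cos(y),np.sin(y),0],[0,0,-1]),2)
c=camera('wrist');np.save('w9.npy',c,allow_pickle=True);save(c['img'],'w9.png',0,0,512,384,1.5)
```

```text
t 11.95 pos [0.4262 0.1932 0.1699] sd [0.0004 0.0007 0.0001] gap 0.0518 q [ 0.77  0.18 -0.46 -0.   -0.93  1.13] f [ 0.4 -0.8  0.2]
 slide units [-0.0087 -0.0231 -0.0007] rot units [-0.001  -0.0016  0.0063] mm [-1.7 -4.6 -0.1] deg [-0.05 -0.07  0.28]
```

View pics/w9.png

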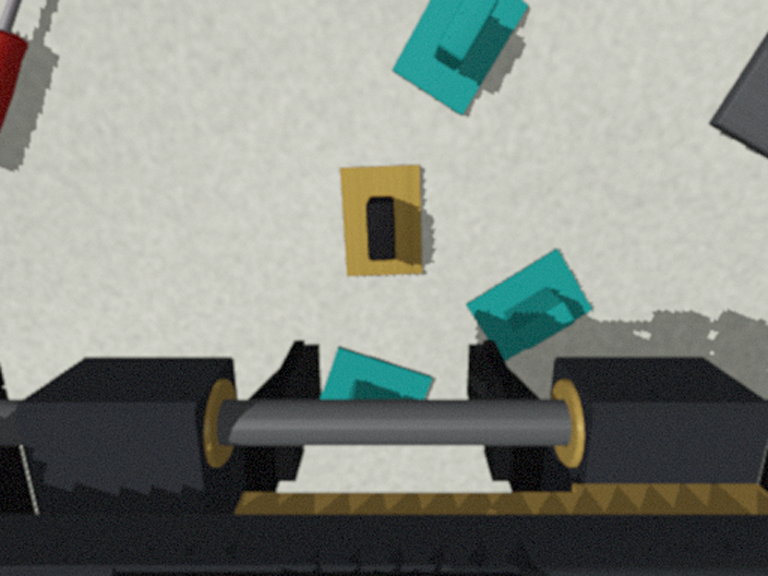

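Run:
```python
from h import *
c=np.load('w9.npy',allow_pickle=True).item();H=hsv(c["img"]);h,s,v=[H[...,i].astype(int) for i in range(3)]
b=((h>12)&(h<28)&(s>90)&(v>50));b[235:]=0
dk=(v<60);dk[:120]=0;dk[185:]=0;dk[:,:235]=0;dk[:,275:]=0
x=[k for k in cen(dk)][:2];print("fin",x)
# plate: corners from contour of brass+fin
m=(b|dk).astype(np.uint8);m=cv2.morphologyEx(m,cv2.MORPH_CLOSE,np.ones((5,5)))
cs,_=cv2.findContours(m,cv2.RETR_EXTERNAL,cv2.CHAIN_APPROX_NONE);k=max(cs,key=cv2.contourArea)
q=cv2.approxPolyDP(k,4,True)[:,0];print(q.tolist())
P=np.array([onz(c,*p,.005)[:2] for p in q]);print(P.round(4).tolist(),"sides",[round(float(np.linalg.norm(P[i]-P[i-1])),4) for i in range(len(P))],"yaw",[np.degrees(np.arctan2(*(P[i]-P[i-1])[::-1])).round(1) for i in range(len(P))],"ctr",P.mean(0).round(4))
r=cv2.minAreaRect(np.array([onz(c,*p,.005)[:2]*1000 for p in k[:,0]],np.float32));print(r)
save(c["img"],'w9c.png',220,100,300,190,7)
f=np.array([[onz(c,xx,yy,.042)[:2]*1000] for yy,xx in zip(*np.nonzero(dk))],np.float32);print("fin",cv2.minAreaRect(f),f.mean(0))
```

```text
fin [(704, [253.7, 151.9], [245, 131, 19, 42])]
[[278, 110], [227, 112], [232, 183], [281, 181]]
[[0.4924, 0.1996], [0.4751, 0.2438], [0.4117, 0.2186], [0.4295, 0.1736]] sides [0.0681, 0.0475, 0.0682, 0.0484] yaw [np.float64(22.4), np.float64(111.4), np.float64(-158.3), np.float64(-68.4)] ctr [0.4521 0.2089]
((452.018798828125, 208.78945922851562), (68.97274017333984, 49.396949768066406), 21.221651077270508)
fin ((453.7212219238281, 209.31593322753906), (34.96352767944336, 14.770408630371094), 21.170774459838867) [[453.73624 209.32631]]
```

View pics/w9c.png

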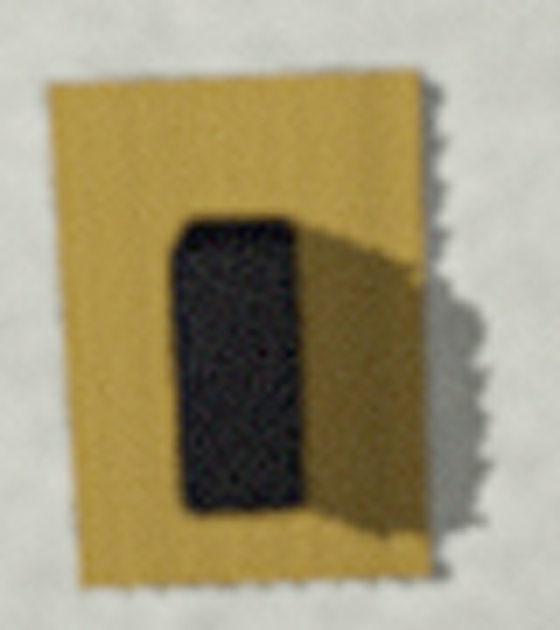

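Run:
```python
from h import *
y=np.radians(21.4)
relm([.4521,.2090,.0205],mk([np.cos(y),np.sin(y),0],[0,0,-1]),3)
```

```text
t 12.1 pos [0.4276 0.1911 0.1695] sd [0.0003 0.0004 0.0001] gap 0.0524 q [ 0.77  0.18 -0.46  0.   -0.93  1.13] f [-0.  -0.5  0.1]
 slide units [ 0.1447 -0.0445  0.745 ] rot units [-0.0002 -0.0005 -0.0528] mm [ 28.9  -8.9 149. ] deg [-0.01 -0.02 -2.38]
```

Emit:
jog_arm --rotation '[[0, 0, -0.05], [0, 0, -0.05], [0, 0, -0.05], [0, 0, -0.05], [0, 0, -0.05]]' --slide '[[0.145, -0.045, 0.2], [0.145, -0.045, 0.4], [0.145, -0.045, 0.5], [0.145, -0.045, 0.5], [0.145, -0.045, 0.5]]' --claw '[60, 60, 60, 60, 60]'

```text
t: 12.6
eef_pos: [0.4533, 0.2086, 0.0695]
tool_rot: [3.088, 0.576, 0.0]
ft_force: [-0.2, -1.1, 0.3]
finger_gap: 0.0523
```

Run:
```python
from h import *
y=np.radians(21.4)
relm([.4521,.2090,.0205],mk([np.cos(y),np.sin(y),0],[0,0,-1]),3)
c=camera('wrist');save(c['img'],'w10.png',0,0,512,384,1.5)
```

```text
t 12.7 pos [0.4536 0.2091 0.0701] sd [0.0002 0.0004 0.0005] gap 0.0524 q [ 0.76  0.36 -0.51  0.   -0.7   1.18] f [-0.  -0.6  0. ]
 slide units [-0.0076 -0.0023  0.2481] rot units [-0.0003 -0.0023 -0.0051] mm [-1.5 -0.5 49.6] deg [-0.02 -0.1  -0.23]
```

View pics/w10.png

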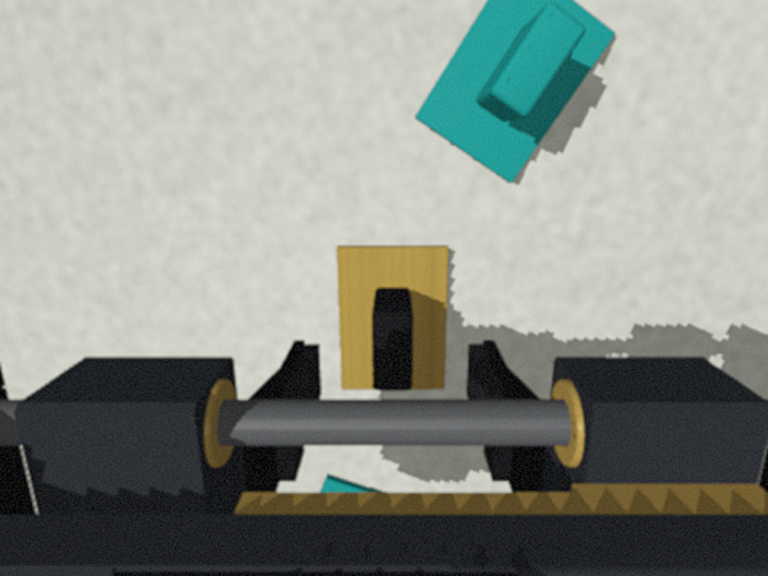

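Emit:
jog_arm --rotation '[[0, 0, -0.005], [0, 0, -0.005], [0, 0, -0.005], [0, 0, -0.005], [0, 0, -0.005]]' --slide '[[-0.007, -0.002, 0.1], [-0.007, -0.002, 0.2], [-0.007, -0.002, 0.247], [-0.007, -0.002, 0.247], [-0.007, -0.002, 0.247]]' --claw '[60, 60, 60, 60, 10]' --squeeze 35

```text
t: 13.25
eef_pos: [0.4517, 0.2097, 0.0206]
tool_rot: [-3.086, -0.585, -0.002]
ft_force: [-1.4, 0.6, 0.4]
finger_gap: 0.0493
```

Emit:
jog_arm --rotation '[[0, 0, 0], [0, 0, 0], [0, 0, 0], [0, 0, 0], [0, 0, 0]]' --slide '[[0, 0, 0], [0, 0, 0], [0, 0, 0], [0, 0, 0], [0, 0, 0]]' --claw '[5, 5, 5, 5, 5]'

```text
t: 13.75
eef_pos: [0.4512, 0.2092, 0.02]
tool_rot: [-3.087, -0.585, -0.0]
ft_force: [-0.1, -0.1, 1.5]
finger_gap: 0.0156
```

Run:
```python
from h import *
y=np.radians(21.4)
relm([.4521,.2090,.0205],mk([np.cos(y),np.sin(y),0],[0,0,-1]),3)
c=camera('wrist');save(c['img'],'w11.png',0,0,512,384,1.5)
```

```text
t 13.85 pos [0.4512 0.2092 0.02  ] sd [0. 0. 0.] gap 0.0159 q [ 0.76  0.45 -0.56  0.   -0.57  1.18] f [-0.1  0.1  1.5]
 slide units [ 0.0039  0.0028 -0.0027] rot units [-0.     -0.0003  0.0013] mm [ 0.8  0.6 -0.5] deg [-0.   -0.01  0.06]
```

View pics/w11.png

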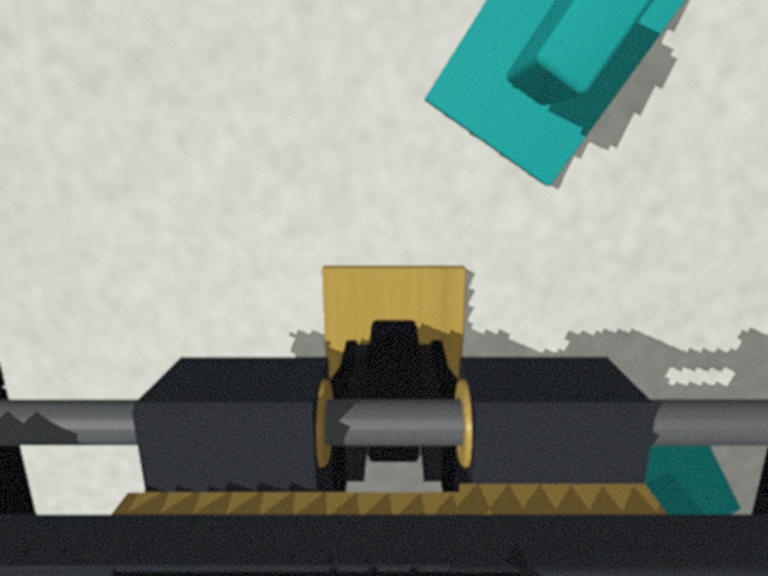

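Run:
```python
from h import *
c=camera('wrist');s=read_state();Rt=R.from_rotvec(s["tool_rot"]).as_matrix()
b=c["img"].astype(int);col=b[165:195,230:245].mean(1);print((col[:,0]-col[:,2]).round()) 
for r in (176.5,177,177.5): print(r,Rt.T@(onz(c,262.7,r,.005)-s["eef_pos"]))
row=b[200:210,205:320].mean(0);print((row[:,0]-row[:,2]).round()[:20],(row[:,0]-row[:,2]).round()[-25:])
```

```text
[  9.   8.   9.   8.   8.   8.   8.   8.   9.   9.   8.  14.  37.  86.
 104. 105. 105. 105. 104. 106. 105. 106. 105. 105. 105. 107. 105. 105.
 106. 105.]
176.5 [0.03648378 0.00051703 0.01497616]
177 [0.03621783 0.00051695 0.01497609]
177.5 [0.03595165 0.00051686 0.01497603]
[  9.   9.   9.   8.   9.   8.   8.   8.   7.  10.  30.  84. 110. 106.
 106. 106. 106. 106. 106. 104.] [102. 100. 102. 102. 103. 104. 104. 105. 105. 106. 106. 105. 109. 101.
  58.  14.   4.   6.   8.   8.   8.   8.   8.   8.   8.]
```

Emit:
jog_arm --rotation '[[0, 0, 0], [0, 0, 0], [0, 0, 0], [0, 0, 0], [0, 0, 0]]' --slide '[[0, 0, -0.06], [0, 0, -0.22], [0, 0, -0.46], [0, 0, -0.65], [0, 0, -0.75]]' --claw '[5, 5, 5, 5, 5]'

```text
t: 14.45
eef_pos: [0.452, 0.21, 0.173]
tool_rot: [-3.084, -0.585, -0.007]
ft_force: [0.1, -0.2, -2.0]
finger_gap: 0.0157
```

```bash
cat >> h.py <<'E'
def facepose(F=(.6403,-.1781,.065),s=17.6,psi=-7.5,h=.020,off=.0009):
    s=np.radians(s);p=np.radians(psi)
    n=np.array([-np.sin(s)*np.cos(p),-np.sin(s)*np.sin(p),np.cos(s)]);x=np.array([np.cos(s)*np.cos(p),np.cos(s)*np.sin(p),np.sin(s)])
    return np.array(F)+n*h-x*off,mk(x,-n)
E
python3 - <<'E'
from h import *
p,Rg=facepose(h=.08);print(p,Rg.round(3))
relm(p,Rg,2)
E
```

```text
[ 0.61546682 -0.17483065  0.14098312] [[ 0.945 -0.131  0.3  ]
 [-0.124 -0.991 -0.039]
 [ 0.302 -0.    -0.953]]
t 14.5 pos [0.4526 0.2103 0.1741] sd [0.0006 0.0003 0.0011] gap 0.0158 q [ 0.76  0.22 -0.39  0.   -0.95  1.18] f [ 0.5  0.4 -0.4]
 slide units [0.0512 2.0905 0.1615] rot units [-0.1037  0.3745  0.6382] mm [ 10.2 418.1  32.3] deg [-4.66 16.85 28.72]
```

Emit:
jog_arm --rotation '[[-0.104, 0.374, 0.638], [-0.104, 0.374, 0.638], [-0.104, 0.374, 0.638], [-0.104, 0.374, 0.638], [-0.104, 0.374, 0.638]]' --slide '[[0, 1, 0], [0, 1, 0], [0, 1, 0], [0, 1, 0], [0, 1, 0]]' --claw '[5, 5, 5, 5, 5]'

```text
t: 15.0
eef_pos: [0.5211, 0.0178, 0.1669]
tool_rot: [3.071, -0.213, 0.457]
ft_force: [-0.7, 0.2, -1.3]
finger_gap: 0.016
```

Run:
```python
from h import *
p,Rg=facepose(h=.08)
relm(p,Rg,2)
```

```text
t 15.05 pos [0.5216 0.0188 0.1673] sd [0.0005 0.001  0.0004] gap 0.0159 q [ 0.43  0.15 -0.66  0.32 -0.54  0.75] f [ 0.1  0.3 -1.4]
 slide units [0.5312 0.8936 0.3075] rot units [ 0.0126  0.0132 -0.0052] mm [106.2 178.7  61.5] deg [ 0.57  0.6  -0.23]
```

Emit:
jog_arm --rotation '[[0.012, 0.013, -0.005], [0.012, 0.013, -0.005], [0.012, 0.013, -0.005], [0.012, 0.013, -0.005], [0.012, 0.013, -0.005]]' --slide '[[0.53, 0.89, 0.3], [0.53, 0.89, 0.3], [0.53, 0.89, 0.3], [0.53, 0.89, 0.3], [0.53, 0.89, 0.3]]' --claw '[5, 5, 5, 5, 5]'

```text
t: 15.55
eef_pos: [0.6209, -0.1714, 0.1433]
tool_rot: [3.081, -0.196, 0.483]
ft_force: [-0.4, 0.5, -1.5]
finger_gap: 0.0163
```

Run:
```python
from h import *
p,Rg=facepose(h=.08)
relm(p,Rg,4)
c=camera('wrist');np.save('w12.npy',c,allow_pickle=True);save(c['img'],'w12.png',0,0,512,384,1.5)
```

```text
t 15.7 pos [ 0.6202 -0.1707  0.1432] sd [0.0008 0.001  0.0001] gap 0.0155 q [ 0.    0.36 -0.34  0.07 -0.56  1.39] f [ 0.2  0.1 -1.3]
 slide units [-0.0234  0.0236  0.0042] rot units [-0.0047 -0.0039  0.0043] mm [-4.7  4.7  0.8] deg [-0.21 -0.18  0.19]
```

View pics/w12.png

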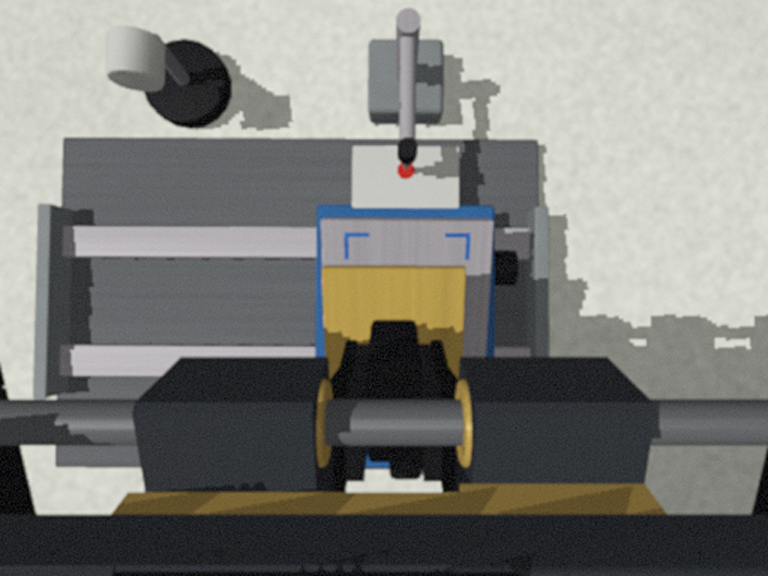

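Emit:
jog_arm --rotation '[[-0.004, -0.004, 0.004], [-0.004, -0.004, 0.004], [-0.004, -0.004, 0.004], [-0.004, -0.004, 0.004], [-0.004, -0.004, 0.004]]' --slide '[[-0.023, 0.024, 0.05], [-0.023, 0.024, 0.15], [-0.023, 0.024, 0.22], [-0.023, 0.024, 0.24], [-0.023, 0.024, 0.24]]' --claw '[5, 5, 5, 5, 5]'

```text
t: 16.25
eef_pos: [0.6282, -0.1745, 0.0968]
tool_rot: [3.079, -0.197, 0.476]
ft_force: [-1.3, 0.6, -1.8]
finger_gap: 0.0158
```

Run:
```python
from h import *
p,Rg=facepose(h=.03)
relm(p,Rg,4)
c=camera('wrist');np.save('w13.npy',c,allow_pickle=True);save(c['img'],'w13.png',0,0,512,384,1.5)
```

```text
t 16.4 pos [ 0.6287 -0.1747  0.0979] sd [0.0003 0.0001 0.0007] gap 0.0157 q [-0.01  0.43 -0.37  0.08 -0.47  1.38] f [-0.5  0.2 -1.1]
 slide units [0.0028 0.0091 0.0248] rot units [-0.0012 -0.0019  0.0035] mm [0.6 1.8 5. ] deg [-0.05 -0.08  0.16]
```

View pics/w13.png

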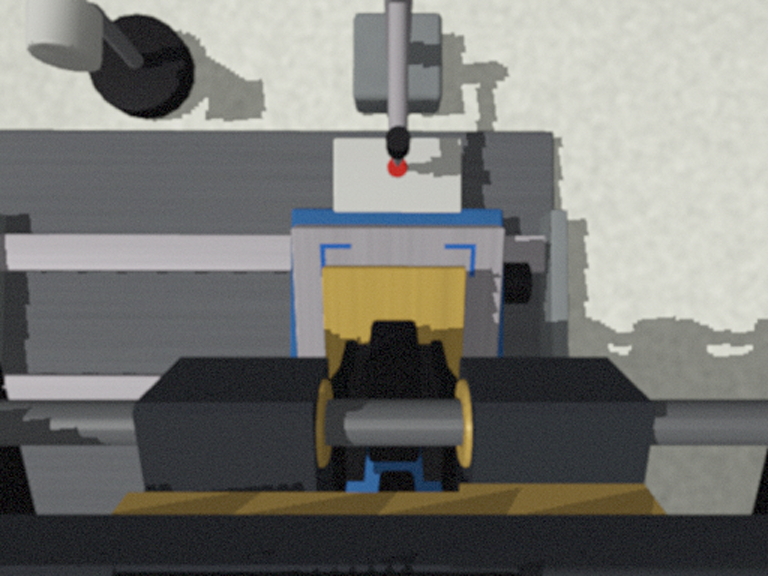

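Run:
```python
from h import *
c=np.load('w13.npy',allow_pickle=True).item();s=read_state()
p,Rg=facepose();
B=c["img"][150:180,205:325].astype(int);b=B[...,2]-B[...,0]
print("rows",b[:, 12:26].sum(1),b[:, 92:106].sum(1));print("cols",b[19:27].sum(0)[4:16],b[19:27].sum(0)[100:118])
T=np.array(c["camera_from_world"]);o=-T[:3,:3].T@T[:3,3]
tp=np.array([.6287,-.1747,.0979]);Rt=R.from_rotvec(s["tool_rot"]).as_matrix()
for z in (.032,.035,.038):
  for u,v in [(215,164.3),(315.5,164.3)]:
    o,d=ray(c,u,v);o2=Rt.T@(o-tp);d2=Rt.T@d;print(z,(o2+d2*(z-o2[2])/d2[2]).round(4))
```

```text
rows [  188   -24   -21    -1    12    -5    -3    -5     6   -15   -29    34
   658  1599  1800  1003   274     1    -6    15    12    16    14    31
    37    44  -131  -628 -1248 -1458] [  334    -4   -23     2     7    -1    -7     2    -4    -4   -36    23
   546  1425  1847  1246   356   -11   -19   -12    -4    -5     3    -8
     3     6   -81  -413 -1021 -1331]
cols [  -8  -11  -15   29  300  851 1043  610  179  -11  -21  -16] [ -15   -9   -5   -7    3    0  -14   52  358  902 1024  590  167   -7
  -15   -6   -3   -7]
0.032 [ 0.0405 -0.0262  0.032 ]
0.032 [0.0405 0.0307 0.032 ]
0.035 [ 0.0399 -0.0266  0.035 ]
0.035 [0.0399 0.0312 0.035 ]
0.038 [ 0.0393 -0.027   0.038 ]
0.038 [0.0393 0.0317 0.038 ]
```

Emit:
jog_arm --rotation '[[0, 0, 0], [0, 0, 0], [0, 0, 0], [0, 0, 0]]' --slide '[[0.001, 0.0087, 0.03], [0.001, 0.0087, 0.05], [0.001, 0.0087, 0.06], [0.001, 0.0087, 0.06]]' --claw '[5, 5, 5, 5]'

```text
t: 16.85
eef_pos: [0.6319, -0.1774, 0.0858]
tool_rot: [3.079, -0.199, 0.477]
ft_force: [-0.2, -0.8, -1.5]
finger_gap: 0.0155
```

Run:
```python
from h import *
p,Rg=facepose(h=.02)
pm,Rm=relm(p,Rg,4)
```

```text
t 17.0 pos [ 0.6321 -0.1774  0.0862] sd [0.0001 0.     0.0002] gap 0.016 q [-0.01  0.46 -0.37  0.08 -0.44  1.39] f [ 0.3 -0.3 -1.5]
 slide units [ 0.0026 -0.0017  0.0134] rot units [-0.001  -0.0014  0.0025] mm [ 0.5 -0.3  2.7] deg [-0.04 -0.06  0.11]
```

Creep down in about 1 mm steps, watching the force.

Emit:
jog_arm --rotation '[[0, 0, 0], [0, 0, 0], [0, 0, 0]]' --slide '[[0.001, 0, 0.004], [0.001, 0, 0.008], [0.001, 0, 0.008]]' --claw '[5, 5, 5]'

```text
t: 17.3
eef_pos: [0.6328, -0.1774, 0.0849]
tool_rot: [3.079, -0.198, 0.479]
ft_force: [-0.4, 0.3, -1.0]
finger_gap: 0.0157
```

Emit:
jog_arm --rotation '[[0, 0, 0], [0, 0, 0], [0, 0, 0]]' --slide '[[0, 0, 0.004], [0, 0, 0.004], [0, 0, 0.004]]' --claw '[5, 5, 5]'

```text
t: 17.6
eef_pos: [0.6331, -0.1775, 0.0842]
tool_rot: [3.079, -0.199, 0.479]
ft_force: [-0.1, 0.6, -1.2]
finger_gap: 0.016
```

Emit:
jog_arm --rotation '[[0, 0, 0], [0, 0, 0], [0, 0, 0]]' --slide '[[0, 0, 0.004], [0, 0, 0.004], [0, 0, 0.004]]' --claw '[5, 5, 5]'

```text
t: 17.9
eef_pos: [0.6333, -0.1775, 0.0834]
tool_rot: [3.079, -0.199, 0.479]
ft_force: [0.3, -0.8, -1.1]
finger_gap: 0.0158
```

Emit:
jog_arm --rotation '[[0, 0, 0], [0, 0, 0], [0, 0, 0]]' --slide '[[0, 0, 0.004], [0, 0, 0.004], [0, 0, 0.004]]' --claw '[5, 5, 5]'

```text
t: 18.2
eef_pos: [0.6336, -0.1775, 0.0827]
tool_rot: [3.079, -0.198, 0.479]
ft_force: [-0.4, -0.0, -1.3]
finger_gap: 0.0157
```

Emit:
jog_arm --rotation '[[0, 0, 0], [0, 0, 0], [0, 0, 0]]' --slide '[[0, 0, 0.004], [0, 0, 0.004], [0, 0, 0.004]]' --claw '[5, 5, 5]'

```text
t: 18.5
eef_pos: [0.6338, -0.1775, 0.0824]
tool_rot: [3.079, -0.198, 0.479]
ft_force: [-2.1, 1.1, 2.7]
finger_gap: 0.016
```

Emit:
jog_arm --rotation '[[0, 0, 0], [0, 0, 0], [0, 0, 0]]' --slide '[[0, 0, 0.004], [0, 0, 0.004], [0, 0, 0.004]]' --claw '[5, 5, 5]'

```text
t: 18.8
eef_pos: [0.6339, -0.1775, 0.0823]
tool_rot: [3.078, -0.198, 0.48]
ft_force: [-4.7, 2.6, 6.9]
finger_gap: 0.0154
```

Run:
```python
from h import *
p,Rg=facepose(h=.02)
pm,Rm=relm(p,Rg,3)
s=camera('wrist');np.save('w14.npy',s,allow_pickle=True);save(s['img'],'w14.png',180,90,340,250,4.5);c=camera('side');save(c['img'],'s14.png',330,190,430,270,8)
```

```text
t 18.9 pos [ 0.6339 -0.1775  0.0823] sd [0. 0. 0.] gap 0.0158 q [-0.01  0.46 -0.37  0.08 -0.43  1.38] f [-5.   1.9  6.6]
 slide units [ 0.0001 -0.0013 -0.0076] rot units [-0.0009 -0.0024  0.0028] mm [ 0.  -0.3 -1.5] deg [-0.04 -0.11  0.13]
```

View pics/w14.png

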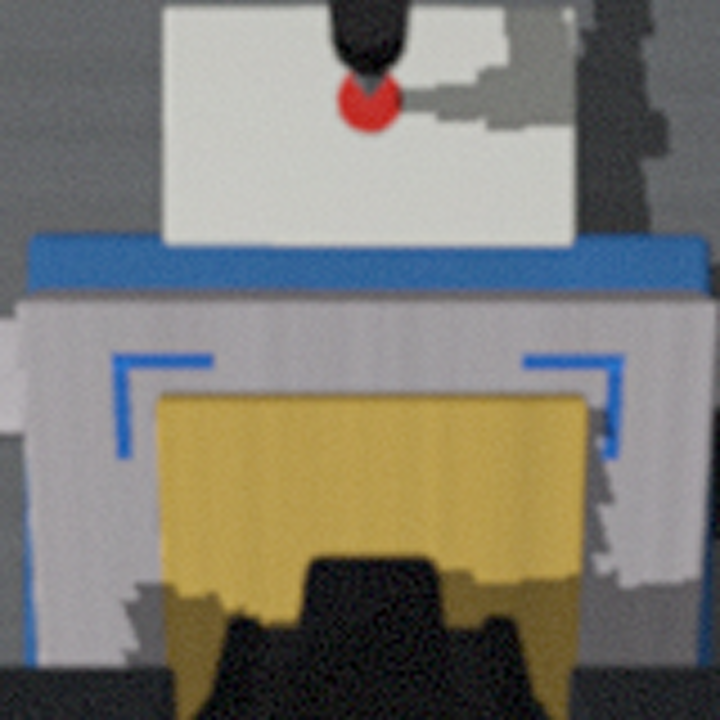

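View pics/s14.png

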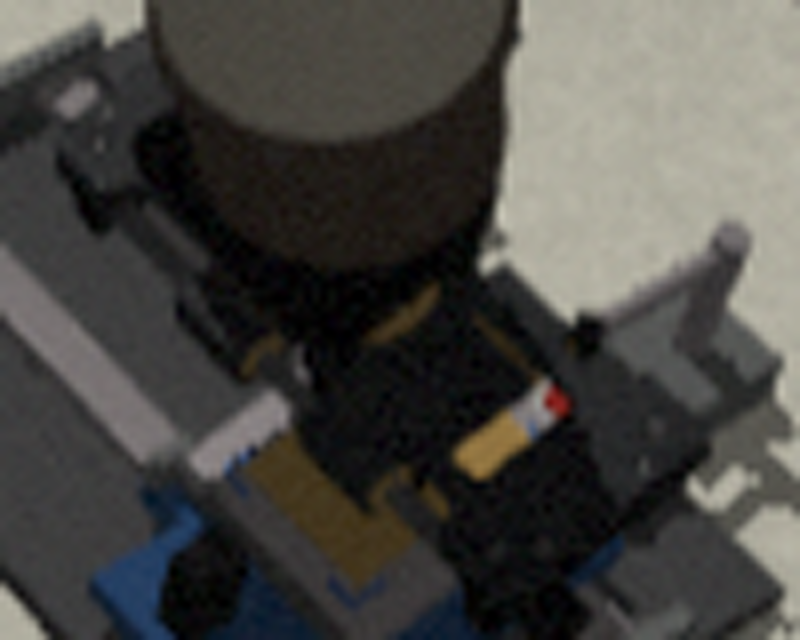

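Emit:
jog_arm --rotation '[[0, 0, 0], [0, 0, 0], [0, 0, 0], [0, 0, 0]]' --slide '[[-0.001, -0.002, 0.002], [-0.001, -0.002, 0.002], [-0.001, -0.002, 0.002], [-0.001, -0.002, 0.002]]' --claw '[5, 5, 5, 5]'

```text
t: 19.4
eef_pos: [0.6339, -0.1775, 0.0823]
tool_rot: [3.078, -0.198, 0.48]
ft_force: [-6.4, 1.2, 8.1]
finger_gap: 0.0159
```

Run:
```python
from h import *
p,Rg=facepose(h=.02)
pm,Rm=relm(p,Rg,4)
s=read_state();f=s["ft_force"];print("tool-frame f",(Rm.T@np.array(f)).round(1),"torque tool",(Rm.T@np.array(s["ft_torque"])).round(3))
for n in('w13','w14'):
  b=np.load(n+'.npy',allow_pickle=True).item()["img"].astype(int)
  col=b[170:185,225:235].mean(1);d=col[:,0]-col[:,2];k=np.argmax(d>55);print(n,"edge L",170+k-1+(55-d[k-1])/(d[k]-d[k-1]),end=" ")
  col=b[170:185,290:300].mean(1);d=col[:,0]-col[:,2];k=np.argmax(d>55);print("R",170+k-1+(55-d[k-1])/(d[k]-d[k-1]))
s=camera('wrist');save(s['img'],'w15.png',180,90,340,250,4.5)
b=s["img"].astype(int)
col=b[170:185,225:235].mean(1);d=col[:,0]-col[:,2];k=np.argmax(d>55);print("now L",170+k-1+(55-d[k-1])/(d[k]-d[k-1]))
```

```text
t 19.55 pos [ 0.6338 -0.1775  0.0823] sd [0. 0. 0.] gap 0.0159 q [-0.01  0.46 -0.37  0.08 -0.43  1.38] f [-5.8  0.7  8.4]
 slide units [ 0.0003 -0.0011 -0.0078] rot units [-0.0005 -0.0028  0.0027] mm [ 0.1 -0.2 -1.6] deg [-0.02 -0.13  0.12]
tool-frame f [ -2.6   0.1 -10.2] torque tool [-0.046 -1.628 -0.032]
w13 edge L 177.23946784922396 R 177.51975051975052
w14 edge L 177.47764227642276 R 177.54315789473685
now L 177.48387096774192
```

View pics/w15.png

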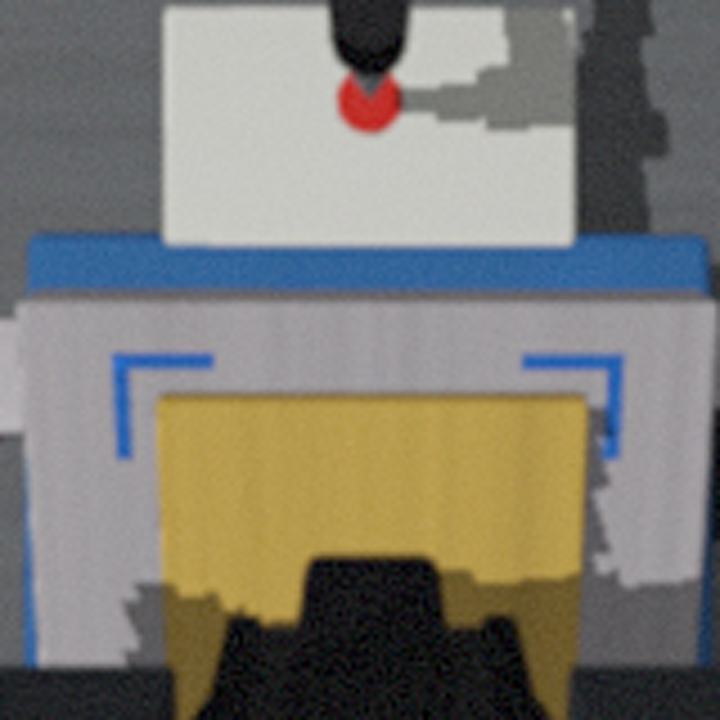

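Emit:
jog_arm --rotation '[[0, 0, 0], [0, 0, 0], [0, 0, 0], [0, 0, 0], [0, 0, 0]]' --slide '[[0, 0, -0.014], [0, 0, -0.014], [0, 0, -0.014], [0, 0, -0.014], [0, 0, -0.014]]' --claw '[5, 5, 5, 5, 5]'

```text
t: 20.1
eef_pos: [0.6331, -0.177, 0.0829]
tool_rot: [3.079, -0.198, 0.478]
ft_force: [-0.2, -0.6, -1.2]
finger_gap: 0.0159
```

```bash
cat > ft.py <<'E'
from h import *
A=[];B=[]
for i in range(5):
    s=read_state();Rm=R.from_rotvec(s["tool_rot"]).as_matrix();A.append(Rm.T@s["ft_force"]);B.append(Rm.T@s["ft_torque"])
    if i<4:camera("side")
print("t",s["t"],"F",np.mean(A,0).round(2),"T",np.mean(B,0).round(3),np.std(B,0).round(3),"pos",np.round(s["eef_pos"],4),"rot",np.round(s["tool_rot"],4))
E
python3 ft.py
```

```text
t 20.3 F [-0.29 -0.22  1.16] T [-0.028 -0.735 -0.003] [0.026 0.013 0.018] pos [ 0.6332 -0.177   0.0833] rot [ 3.0787 -0.1986  0.4787]
```

Emit:
jog_arm --rotation '[[0, -0.011, 0], [0, -0.011, 0], [0, -0.011, 0], [0, -0.011, 0], [0, -0.011, 0]]' --slide '[[0, 0, 0], [0, 0, 0.006], [0, 0, 0.012], [0, 0, 0.013], [0, 0, 0.013]]' --claw '[5, 5, 5, 5, 5]'

```text
t: 20.8
eef_pos: [0.6341, -0.1771, 0.0824]
tool_rot: [3.081, -0.198, 0.468]
ft_force: [-4.8, 1.8, 5.9]
finger_gap: 0.0161
```

```bash
python3 ft.py
```

```text
t 21.0 F [-3.   -1.12 -7.09] T [ 0.32  -1.281 -0.023] [0.033 0.029 0.022] pos [ 0.634  -0.1771  0.0824] rot [ 3.0808 -0.1983  0.4677]
```

Emit:
jog_arm --rotation '[[0, 0.005, 0], [0, 0.005, 0], [0, 0.005, 0], [0, 0.005, 0]]' --slide '[[0, -0.001, 0.003], [0, -0.001, 0.003], [0, -0.001, 0.003], [0, -0.001, 0.003]]' --claw '[5, 5, 5, 5]'

```text
t: 21.4
eef_pos: [0.634, -0.1771, 0.0823]
tool_rot: [3.079, -0.198, 0.473]
ft_force: [-7.0, 1.6, 8.9]
finger_gap: 0.0159
```

```bash
python3 ft.py
python3 - <<'E'
from h import *
s=camera('wrist');save(s['img'],'w16.png',180,90,340,250,4.5)
c=camera('side');save(c['img'],'s16.png',330,190,430,270,8);c=camera('top');save(c['img'],'t16.png',0,0,512,384,1.5)
E
```

```text
t 21.6 F [ -3.93  -1.1  -10.66] T [ 0.25  -1.603  0.002] [0.02  0.036 0.033] pos [ 0.634  -0.1771  0.0823] rot [ 3.0795 -0.1983  0.4734]
```

View pics/w16.png

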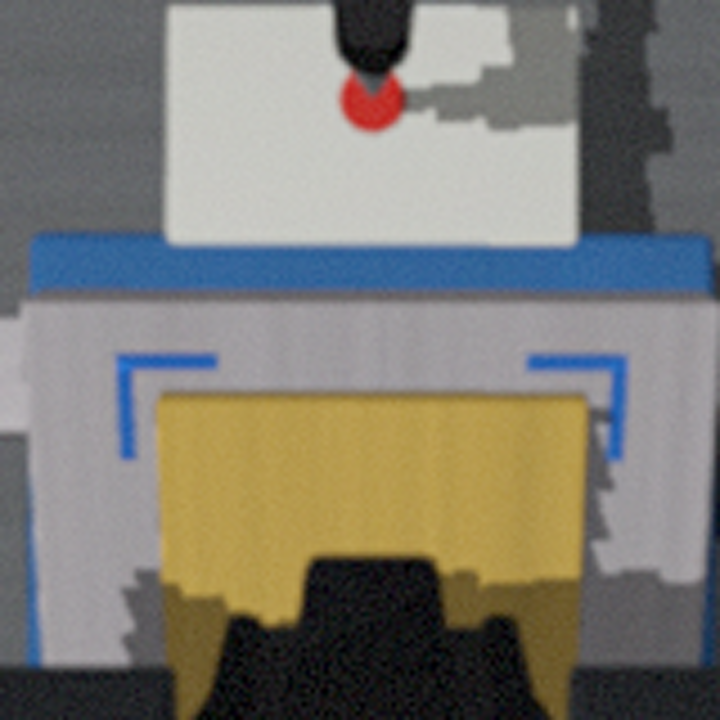

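View pics/t16.png

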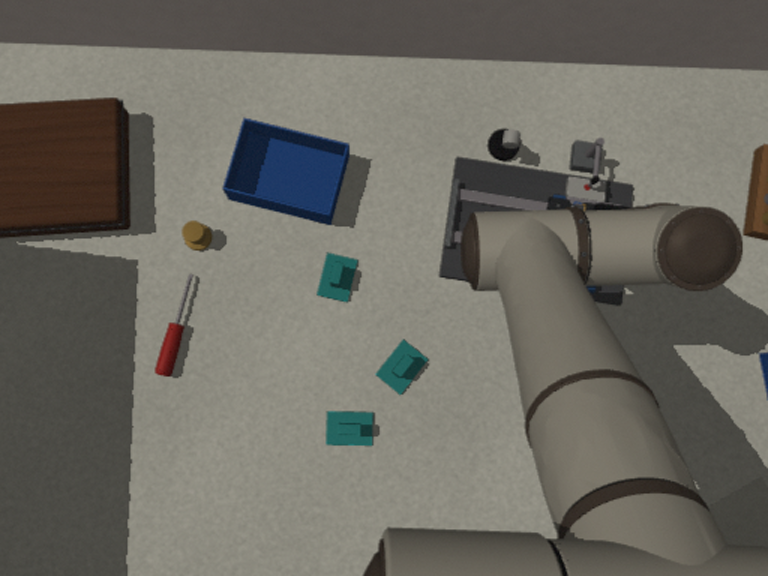

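Run:
```python
from plant import *
print(finish_job());s=read_state();print(s["t"],s["ft_force"],s["finger_gap"])
```

```text
the job is handed in; nothing more can be done
None
the job is handed in; nothing more can be done
```

The job is handed in, at about 22 s of the 58 s allowed. The slide is gripped and pressed on the stage face, and the red dot is under the needle.

**Carriage:** I pinched the grip post and slid the carriage about 78 mm towards the base's -y. The wrist view then showed it roughly 1.4 mm too far, so I regripped and moved it back. The last wrist picture shows the needle tip in line with the centre of the dot.

**Slide:** I picked up the brass slide by its black fin, leaving the three turquoise ones alone. The stage face measured about 17.6° of slope, and I laid the slide on it.
- **Centring:** the gaps to the corner marks are equal left and right, 32 crop pixels (about 3.7 mm) each. The up-slope gap is about 4.2 mm, and the plate edge is parallel to the marks. The down-slope edge was hidden by the gripper.
- **Press:** about 12 N into the face, with about 3.6 N of sideways force left along the slope. The grip is set to 35 N.

**Checks that disagreed:**
- **Height:** the face lay about 1.5 mm lower than the cameras had put it. I found it by creeping down until the force rose.
- **Tilt:** at the first contact the wrist moment suggested the slide was touching towards its low edge. I lifted off and pressed again with the tilt about 0.3° different, and the pressure then worked out near the middle of the plate. That figure rests on my guess of where the force sensor sits (0.25 m behind the TCP). I did not see the whole contact edge directly.

The last overhead picture shows the bin, bushing, screwdriver and turquoise slides where they were.

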